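# Wheel nuts into the pot

### The job

The wheel nuts have to be gathered in the red pot, which was left mouth-down. Turn the pot the right way up and stand it wholly on the black rubber mat; then carry the blue tray to it and tip the tray's nuts in over its open end. Every nut on the bench, strays included, must end up inside the pot with the pot still mouth-up on the mat; lay the empty tray flat, floor down and lengthwise, on the yellow dock plate, and do not disturb the other things on the bench.

Things in the scene. Friction and masses are not known exactly. Their poses are not given: they have to be found in the camera images.
- pot: red eight-sided steel pot, bright rim: 68 mm across flats, 70 mm tall, walls 4, floor 5 mm, about 220 g. Origin at the centre of the closed end's outer face; z points to the mouth (straight down at the start, origin then 70 mm above the bench). Flats, each 28 mm wide, face +x, +y and every 45 degrees about z; it lies steadily on any of them.
- tray: blue chute tray with a steel floor, 120 mm long (x), 54 mm wide (y), 30 mm tall, walls and floor 3 mm, about 160 g; walled on both long sides and at the -x end, fully open at the +x end with no lip. Origin at the centre of its underside, z up. It can be pinched across its 54 mm width. Nuts slide off it at a tilt of roughly 27 to 36 degrees.
- tray_lip (a point): the middle of the tray floor's edge at its open end, on the floor's upper face: 60 mm along +x and 3 mm up from the tray's origin
- mat: black square rubber mat, 160 mm on a side, 3 mm thick, fixed to the bench; origin at the centre of its underside
- dock: yellow dock plate with a bright centre panel, 170 mm (x) by 100 mm (y), 3 mm thick, fixed to the bench; origin at the centre of its underside. The tray belongs on it, its length along the plate's length, either end first.
- nut1: brass hexagonal wheel nut, 19 mm across flats, 22 mm across corners, 18 mm tall, 35 g; origin at the centre of its underside, z along the bore (up as it stands), two corners on its x axis, so two flats face +y and -y; starts in the tray; may be absent (two to four are there)
- nut2: brass hexagonal wheel nut, 19 mm across flats, 22 mm across corners, 18 mm tall, 35 g; origin at the centre of its underside, z along the bore (up as it stands), two corners on its x axis, so two flats face +y and -y; starts in the tray; may be absent (two to four are there)
- nut3: brass hexagonal wheel nut, 19 mm across flats, 22 mm across corners, 18 mm tall, 35 g; origin at the centre of its underside, z along the bore (up as it stands), two corners on its x axis, so two flats face +y and -y; starts in the tray; may be absent (two to four are there)
- nut4: brass hexagonal wheel nut, 19 mm across flats, 22 mm across corners, 18 mm tall, 35 g; origin at the centre of its underside, z along the bore (up as it stands), two corners on its x axis, so two flats face +y and -y; starts in the tray; may be absent (two to four are there)
- stray1: brass hexagonal wheel nut, 19 mm across flats, 22 mm across corners, 18 mm tall, 35 g; origin at the centre of its underside, z along the bore (up as it stands), two corners on its x axis, so two flats face +y and -y; a stray, starts on the bench; may be absent (three or four are there)
- stray2: brass hexagonal wheel nut, 19 mm across flats, 22 mm across corners, 18 mm tall, 35 g; origin at the centre of its underside, z along the bore (up as it stands), two corners on its x axis, so two flats face +y and -y; a stray, starts on the bench; may be absent (three or four are there)
- stray3: brass hexagonal wheel nut, 19 mm across flats, 22 mm across corners, 18 mm tall, 35 g; origin at the centre of its underside, z along the bore (up as it stands), two corners on its x axis, so two flats face +y and -y; a stray, starts on the bench; may be absent (three or four are there)
- stray4: brass hexagonal wheel nut, 19 mm across flats, 22 mm across corners, 18 mm tall, 35 g; origin at the centre of its underside, z along the bore (up as it stands), two corners on its x axis, so two flats face +y and -y; a stray, starts on the bench; may be absent (three or four are there)
- screwdriver: a screwdriver lying on the bench, not to be disturbed
- sanding_block: cork sanding block 50 x 100 x 28 mm, not to be disturbed
- tape: yellow tape measure 65 x 35 x 62 mm tall, not to be disturbed
- disc: red-brown grinding disc, 115 mm across, 6 mm thick, lying flat, not to be disturbed
- wrench: a steel wrench lying on the bench, not to be disturbed
- spray: green spray can, 60 mm across, 170 mm tall, not to be disturbed

How it is judged:
By the outcome, as a careful person would: the job done as asked, in the order asked, and still so for the second after the job is handed in, with the robot touching nothing.
Of nut1, nut2, nut3, nut4 only 2 to 4 are there at a start; the rules pass over those that are not, and their reading is None.
Of stray1, stray2, stray3, stray4 only 3 to 4 are there at a start; the rules pass over those that are not, and their reading is None.
At some moment in a run one of pot, tray, stray1, stray2, stray3, stray4 may be knocked a few centimetres aside while the robot is not near it.
It also fails if it takes over 210 s, if anything falls off the work surface, if the arm or the gripper's body presses on something with over 40 N, if the wrist force passes 120 N, or if a joint passes its speed limit or range.

### The arm

A 6-joint arm with a two-finger parallel gripper is mounted at the origin on the work surface. World frame = base frame: x ahead of the robot, y to its left, z up, the work surface at z = 0. Lengths are in mm, angles in rad, forces in N, time in s.
With the tool pointing down it reaches from about 400 to 925 mm from the base axis. Payload 12.5 kg.
Tool frame: the origin (TCP) lies between the finger pads; the fingertips stand env.tip_extent ahead of it and the grasp point (between the pads) lies 11 mm behind it (env.tip_extent is the distance from the TCP to the fingertips, in mm); z points along the fingers, y is the line along which they close (so a half turn about z gives the same grasp; the last joint's range is limited). The gripper opens to 95 mm and grips with 3 to 60 N. Pads are 20 mm wide; open, the fingers measure 119 mm over their backs; the gripper's body (75 mm by 180 mm) begins 59 mm behind the grasp point.
Start: joints at [-1.209, 0.491, 1.559, -0, 1.092, -0.106], TCP at [281.853, -557.861, 183.961] pointing down, gripper open.
Joint ranges: [-3.1, 3.1], [-0.84, 2.19], [0.05, 2.79], [-1.13, 4.28], [0.06, 2.93], [-2.69, 2.69]. Speed limits (rad/s): [2.22, 2.22, 2.79, 3.14, 3.14, 3.14].

### API

Orientations are given as [roll, pitch, yaw] about the fixed x, y, z axes, in that order (R = Rz(yaw) Ry(pitch) Rx(roll)).
In Python, from cell import env gives the robot as it stands.
- The arm moves only by the tool carry_out, never from a script. Its argument "motion" is a list of rows, each a list of 5 numbers: the shift along the tool's x, y, z in mm, then the turn about the tool's z in degrees, then the closure, from 0 (fully open) to 1 (shut). A call has 1 to 12 rows; each row shifts and turns the commanded pose from where the row before left it, along the tool's axes as they then stand; what a row does not reach is not made up. A row lasts 1/10 s, in which the tool goes at most 50 mm and 8.59 degrees, less where a joint would pass 70% of its speed; a pose out of reach is approached as far as the arm can. A call with a gripper value outside its range is refused whole. The fingers move at their own pace and stop on an object; the grip force is fixed at half the most. Time passes only in rows, so rows that do not move let the fingers close. It gives the time, the measured TCP pose, the force, the opening and the grip force at its end, in the units of the state.
- env.state(): the state, without advancing time (a new reading comes with each control period).
- env.read_camera(name): name is "side" or "top" or "wrist"; returns a dict with "color" (400x640x3 uint8, red, green, blue), "K" (3x3 intrinsics, pixels), "R" (3x3) and "t" (3): a world point X has camera coordinates R X + t; the wrist camera has in their place "hand_eye" (4x4, takes a point from camera to tool coordinates, whose origin is the TCP and whose axes are the flange's). Camera axes: x right, y down, z forward; pixel columns grow to the right and rows downward; lengths in mm; the calibration is good to about 2 mm. A picture is of the moment at which its call begins: read the wrist's pose just before it. There is no depth.
- env.job_done(): hands the job in; it is judged then, once.
The state is a dict: "t": time; "joints": joint angles; "qvel": joint speeds; "tau": joint torques, N m; "eef_pos": TCP position; "tcp_rot": TCP orientation; "ft_force": force on the tool from outside, world axes, zero at the start; "moment": the same for the moment, N m; "opening": opening from 0.0 (shut) to 1.0 (fully open); "grip_force": force on a finger pad.
Only numpy, scipy, OpenCV 4.12 (cv2) and the standard library are available. Lean on these libraries where they do the work, as an engineer would, in place of code of your own. Each camera call takes 0.05 s, during which the arm holds its last target. There are 200 camera calls.

## Working session

There is one attempt and no reset: what is moved stays moved. The work goes in short steps, Python scripts to look and compute and a tool call to move; the robot and the scene stay as the last step left them, time stands still between calls to the robot, and variables do not carry over. Pictures are saved under pics/ and viewed, at most 14 in all, crops included, and the job is handed in when it is done.

Besides the shell and the picture viewer there is one more tool, called after "Call:" as name(argument=value, ...), one argument or row to a line, values as JSON. carry_out: Moves the arm, as the interface text tells. Its arguments: {"type":"object","properties":{"motion":{"type":"array"}},"required":["motion"]}

```bash
ls; mkdir -p pics
cat > h.py <<'E'
import numpy as np, cv2
from scipy.spatial.transform import Rotation as Ro
from cell import env
def cam(name):
    s=env.state(); c=env.read_camera(name); K=np.array(c["K"])
    if name=="wrist":
        T=np.eye(4); T[:3,:3]=Ro.from_euler('xyz',s["tcp_rot"]).as_matrix() if len(s["tcp_rot"])==3 else np.array(s["tcp_rot"]); T[:3,3]=s["eef_pos"]
        M=T@np.array(c["hand_eye"]); Rc=M[:3,:3]; o=M[:3,3]
    else:
        Rc=np.array(c["R"]).T; o=-Rc@np.array(c["t"])
    return dict(img=np.array(c["color"]),K=K,Rc=Rc,o=o)
def save(c,f): cv2.imwrite(f,c["img"][:,:,::-1])
def rays(c,uv):
    uv=np.atleast_2d(uv).astype(float); d=np.c_[uv,np.ones(len(uv))]@np.linalg.inv(c["K"]).T@c["Rc"].T
    return d
def plane(c,uv,z):
    d=rays(c,uv); return c["o"]+d*((z-c["o"][2])/d[:,2])[:,None]
def proj(c,X):
    p=(np.atleast_2d(X)-c["o"])@c["Rc"]@c["K"].T; return p[:,:2]/p[:,2:]
def tri(cs,uvs):
    A=np.zeros((3,3));b=np.zeros(3)
    for c,u in zip(cs,uvs):
        d=rays(c,u)[0]; d/=np.linalg.norm(d); P=np.eye(3)-np.outer(d,d); A+=P;b+=P@c["o"]
    return np.linalg.solve(A,b)
E
python3 - <<'E'
from h import *
print(env.state(),env.tip_extent)
for n in("side","top","wrist"):
    c=cam(n);save(c,f"pics/{n}0.png");print(n,c["o"].round(),c["K"][0,0],c["Rc"].round(2).tolist())
    np.save(f"{n}0.npy",c,allow_pickle=True)
E
```

```text
pics
{'t': 0.0, 'joints': array([-1.20859065e+00,  4.91575203e-01,  1.55946401e+00,  1.48890327e-05,
        1.09167851e+00, -1.05595941e-01]), 'qvel': array([ 1.05760653e-03,  1.67608720e-03, -5.66120186e-05, -1.01766186e-03,
        1.81887313e-04,  1.09409888e-03]), 'tau': array([ 1.60232968e-03, -6.12638998e+01, -2.58180428e+01,  6.92947721e-02,
        4.83002071e-02, -1.61325006e-04]), 'eef_pos': array([ 281.75491525, -557.575406  ,  183.34702912]), 'tcp_rot': array([-3.14047524e+00, -1.31713675e-04,  4.67794676e-01]), 'ft_force': array([ 0.58274978, -0.26023923,  0.20545603]), 'moment': array([0.01397335, 0.04104169, 0.00322459]), 'grip_force': 0.0, 'opening': 0.9991480388476135} 8.0
side [ 445. -666.  927.] 470.5005305179303 [[0.98, -0.13, 0.12], [-0.18, -0.74, 0.65], [0.01, -0.66, -0.75]]
top [ 461.   52. 1211.] 439.6067304254568 [[-0.03, -1.0, 0.07], [-1.0, 0.03, -0.01], [0.01, -0.07, -1.0]]
wrist [ 357. -518.  383.] 301.28676186084226 [[0.45, -0.85, -0.27], [-0.89, -0.43, -0.13], [-0.0, 0.3, -0.95]]
```

View pics/top0.png

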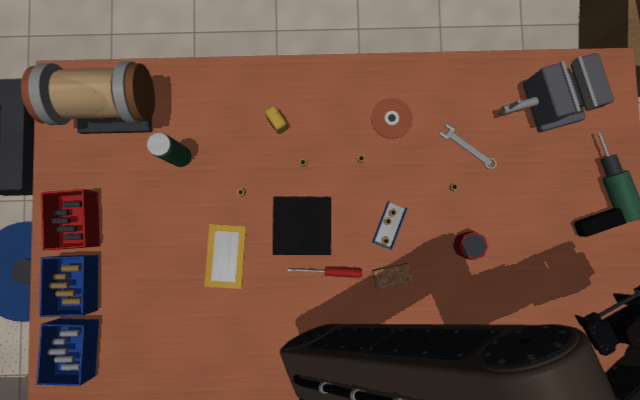

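View pics/side0.png

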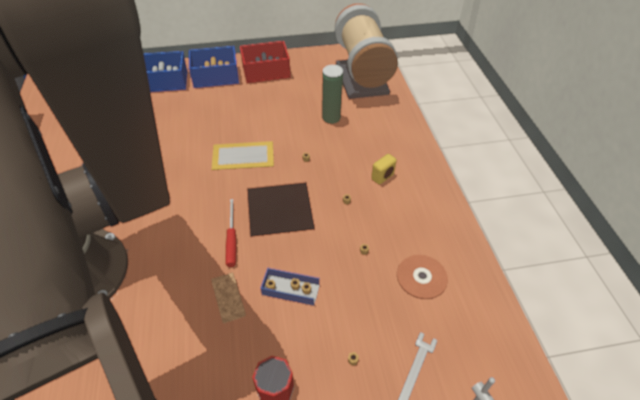

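Top view: pot (471,245), tray (389,225) with 3 nuts, mat (302,225), dock (226,256), and strays at (303,162), (361,158), (241,192) and (453,187). The side view shows the same things. The tray's open end isn't clear yet.

```bash
cat >> h.py <<'E'
def blobs(c,lo,hi,amin=8,roi=None):
    hsv=cv2.cvtColor(c["img"],cv2.COLOR_RGB2HSV); m=cv2.inRange(hsv,np.array(lo),np.array(hi))
    if roi: z=np.zeros_like(m); x0,y0,x1,y1=roi; z[y0:y1,x0:x1]=255; m&=z
    cs,_=cv2.findContours(m,cv2.RETR_EXTERNAL,cv2.CHAIN_APPROX_NONE)
    out=[]
    for k in cs:
        M=cv2.moments(k)
        if M["m00"]>=amin: out.append((M["m00"],(M["m10"]/M["m00"],M["m01"]/M["m00"]),k))
    return sorted(out,key=lambda a:-a[0])
E
python3 - <<'E'
from h import *
T=np.load("top0.npy",allow_pickle=True).item();S=np.load("side0.npy",allow_pickle=True).item()
R=dict(top=(170,130,500,300),side=(200,130,460,399))
for nm,c in(("top",T),("side",S)):
  for col,lo,hi in(("blue",(100,90,40),(130,255,255)),("brass",(14,110,40),(32,255,255)),("black",(0,0,0),(180,255,45)),("red",(172,120,40),(180,255,255)),("red2",(0,200,40),(4,255,255)),("grey",(90,0,60),(179,60,140))):
    print(nm,col,[(int(a),np.round(p,1).tolist(),[np.round(v,1) for v in cv2.minAreaRect(k)]if a>60 else '') for a,p,k in blobs(c,lo,hi,8,R[nm])[:9]])
def z(c,r,f): x0,y0,x1,y1=r; return cv2.resize(c["img"][y0:y1,x0:x1,::-1],None,fx=f,fy=f,interpolation=cv2.INTER_CUBIC)
a=z(T,(360,190,500,290),4); b=z(S,(230,260,370,400),4)
b=b[:400]
cv2.imwrite("pics/z0.png",cv2.resize(np.hstack([a,b[:, :560]])[:, :],None,fx=.71,fy=.9))
E
```

```text
top blue [(31, [389.8, 229.7], '')]
top brass [(2289, [224.8, 256.1], [array([224.7, 256.1]), array([37.8, 63.6]), np.float64(4.4)]), (371, [389.7, 275.6], [array([392.1, 275.7]), array([18. , 36.5]), np.float64(78.3)]), (40, [240.6, 191.7], ''), (38, [453.4, 186.6], ''), (37, [302.6, 162.1], ''), (34, [360.6, 158.0], ''), (30, [385.1, 240.4], ''), (30, [387.2, 220.8], ''), (26, [392.2, 212.2], '')]
top black [(3212, [301.6, 225.6], [array([301.5, 225.5]), array([57., 57.]), np.float64(90.0)]), (396, [179.0, 153.8], [array([180., 152.]), array([28., 20.]), np.float64(90.0)]), (98, [457.8, 244.1], [array([458.9, 243.8]), array([11.3, 23.2]), np.float64(7.4)])]
top red []
top red2 [(104, [458.7, 244.9], [array([461.1, 243.4]), array([14. , 25.5]), np.float64(9.9)]), (43, [346.8, 269.3], '')]
top grey [(15, [397.1, 226.6], '')]
side blue []
side brass [(1576, [242.3, 155.2], [array([242. , 155.1]), array([26.7, 63.5]), np.float64(86.6)]), (535, [383.3, 168.3], [array([383.6, 168.1]), array([22.1, 32. ]), np.float64(54.0)]), (310, [224.0, 294.2], [array([226.4, 293.4]), array([35.4, 21.3]), np.float64(76.0)]), (100, [352.8, 357.8], [array([353., 358.]), array([12., 10.]), np.float64(90.0)]), (65, [364.0, 248.4], [array([364., 249.]), array([10.,  8.]), np.float64(90.0)]), (63, [235.4, 311.6], [array([234.2, 309.4]), array([17.3, 16. ]), np.float64(66.8)]), (56, [346.5, 198.5], ''), (48, [305.7, 156.5], ''), (44, [306.1, 288.2], '')]
side black []
side red []
side red2 []
side grey [(32, [264.9, 374.3], ''), (31, [272.4, 380.2], ''), (28, [290.4, 278.0], '')]
```

View pics/z0.png

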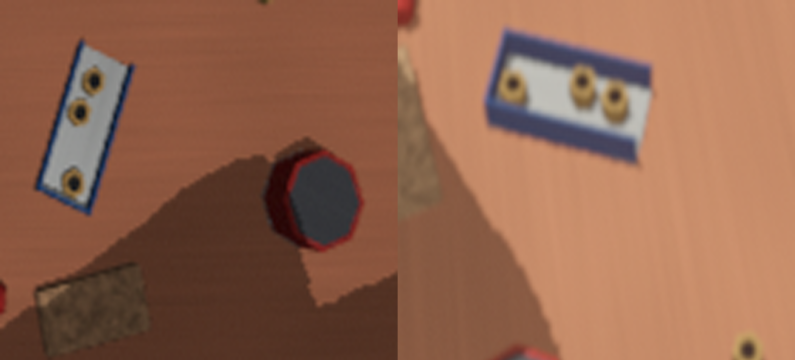

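The zoomed crop shows the tray's open end at the far end (top of the top view, +x). The nearer end, at about (373,243) to (391,250), is walled. The pot's closed face is centred at about (474,245) in the top view and (272,377) in the side view.

Run:
```python
from h import *
T=np.load("top0.npy",allow_pickle=True).item();S=np.load("side0.npy",allow_pickle=True).item()
P=lambda u,z:plane(T,u,z)[0].round(1)
print("pot",P((474.4,245.5),70),"tri",tri([T,S],[(474.4,245.5),(272,377)]).round(1))
print("tray corners",[P((360+x/2.84,190+y/3.6),30).tolist() for x,y in((82,42),(133,66),(91,214),(38,188))])
st=[((240.6,191.7),(305.7,156.5)),((453.4,186.6),(352.8,357.8)),((302.6,162.1),(346.5,198.5)),((360.6,158),(364,248.4))]
for a,b in st: print("stray",P(a,18),tri([T,S],[a,b]).round(1))
for n,col in(("mat",((0,0,0),(180,255,45))),("dock",((14,110,40),(32,255,255)))):
    k=blobs(T,*col,1000,(190,180,345,300))
    k=[q for q in k if q[0]>1000][0][2]
    print(n,plane(T,cv2.boxPoints(cv2.minAreaRect(k)),3)[:,:2].round(0).tolist())
s=env.state();print(s['eef_pos'],s['tcp_rot'])
```

```text
pot [ 422.7 -341.1   70. ] tri [ 423.1 -342.5   66. ]
tray corners [[544.9, -129.7, 30.0], [525.7, -177.5, 30.0], [416.6, -133.5, 30.0], [437.1, -84.2, 30.0]]
stray [583.2 271.3  18. ] [584.9 273.1   8.3]
stray [ 582.6 -309.7   18. ] [ 584.2 -312.1   10.5]
stray [660.4 100.9  18. ] [663.1 101.2   8.7]
stray [667.8 -58.3  18. ] [670.  -59.1  10. ]
mat [[568.0, 185.0], [564.0, 28.0], [408.0, 32.0], [412.0, 188.0]]
dock [[330.0, 378.0], [501.0, 363.0], [490.0, 260.0], [319.0, 276.0]]
[ 281.78866454 -557.65307827  183.49062416] [-3.14073822e+00 -1.23910661e-04  4.67779488e-01]
```

Call:
carry_out(
  motion=[
    [28,-16,0,4,0],
    [28,-16,0,0,0],
    [28,-16,0,0,0],
    [28,-16,0,0,0],
    [28,-16,0,0,0],
    [28,-16,0,0,0],
    [28,-16,0,0,0],
    [27,-17,0,0,0],
    [0,0,0,0,0],
  ],
)

```text
t: 1.05
eef_pos: [437.0, -348.6, 183.9]
tcp_rot: [-3.141, -0.0, 0.401]
ft_force: [-0.2, -1.3, 0.7]
opening: 1.005
grip_force: 0.0
```

```bash
cat >> h.py <<'E'
def go(x,y,z,yawdeg=None):
    s=env.state();p=s['eef_pos'];a=s['tcp_rot'][2];d=np.array([x,y,z])-p
    R=Ro.from_euler('xyz',s['tcp_rot']).as_matrix()
    print("at",p.round(1),"yaw",np.degrees(a).round(1),"tool shift",(R.T@d).round(1),"turn",None if yawdeg is None else round((np.degrees(a)-yawdeg+180)%360-180,1))
E
python3 - <<'E'
from h import *
print(env.state()['t']); go(423,-341,184)
c=cam("wrist");save(c,"pics/w1.png");np.save("w1.npy",c,allow_pickle=True)
E
```

```text
1.05
at [ 437.  -348.6  183.9] yaw 23.0 tool shift [ -9.9 -12.5  -0.1] turn None
```

View pics/w1.png

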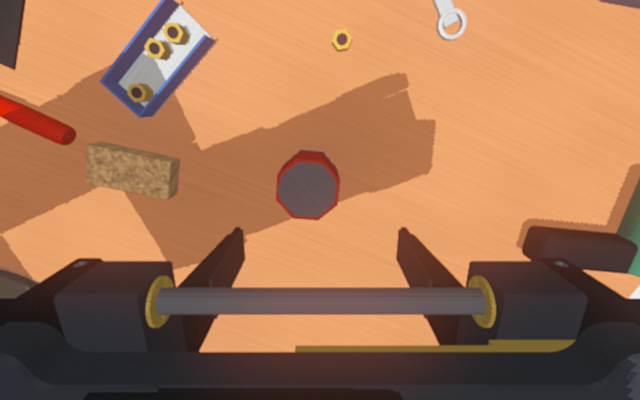

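The wrist view shows the pot's closed face at (308,184). It also shows the tray with 3 nuts, its open end at the upper right, and a stray at (342,40).

```bash
cat >> h.py <<'E'
def octa(c,roi,z,n=8):
    """orientation mod 45 of grey+rim convex hull, by edge direction vote in the plane z"""
    hsv=cv2.cvtColor(c["img"],cv2.COLOR_RGB2HSV);x0,y0,x1,y1=roi
    m=np.zeros(hsv.shape[:2],np.uint8); m[y0:y1,x0:x1]=cv2.inRange(hsv,(0,0,0),(180,90,255))[y0:y1,x0:x1]
    k=max(cv2.findContours(m,0,1)[0],key=cv2.contourArea); h=cv2.convexHull(k)[:,0].astype(float)
    X=plane(c,h,z)[:,:2]; d=np.roll(X,-1,0)-X; L=np.hypot(*d.T); a=np.arctan2(d[:,1],d[:,0])
    o=np.degrees(np.angle((L*np.exp(1j*n*a)).sum()))/n
    M=cv2.moments(X.astype(np.float32).reshape(-1,1,2)); cen=(M["m10"]/M["m00"],M["m01"]/M["m00"])
    return np.round(cen,1),round(o,1),round(np.sqrt(M["m00"]/(8*np.tan(np.pi/8)))*2,1),np.ptp(X,0).round(1)
E
python3 - <<'E'
from h import *
c=np.load("w1.npy",allow_pickle=True).item()
print(octa(c,(272,156,345,225),70))
hsv=cv2.cvtColor(c["img"],cv2.COLOR_RGB2HSV);print(hsv[185,308],hsv[215,308],hsv[158,308])
S=np.load("side0.npy",allow_pickle=True).item()
print(plane(c,[(308,184)],70))
print("height check", tri([c,S],[(308,184),(272,377)]).round(1))
# finger geometry
print(proj(c,np.array([[437,-348.6,176]])), c['o'])
E
```

```text
(array([ 424.9, -336.3]), np.float64(18.8), np.float64(58.7), array([62.2, 62.6]))
[ 0 44 98] [  2  71 112] [  4 195 135]
[[ 431.28162934 -334.69281931   70.        ]]
height check [ 424.1 -335.8   46.5]
[[322.50681545 221.40006471]] [ 514.52046573 -314.24742294  383.90368457]
```

Run:
```python
from h import *
s=env.state();p=s['eef_pos'];a=np.radians(18.8);d=np.array([432-p[0],-336.5-p[1]])
print(d, d@[np.cos(a),np.sin(a)], d@[np.sin(a),-np.cos(a)])
```

```text
[-4.29302066 13.51223567] 0.2905451895143196 -14.174841186256801
```

Call:
carry_out(
  motion=[
    [0,0,0,4.2,0],
    [0,-14,0,0,0],
    [0,0,28,0,0],
    [0,0,28,0,0],
    [0,0,28,0,0],
    [0,0,28,0,0],
    [0,0,28,0,0],
    [0,0,0,0,0.2],
    [0,0,0,0,0.6],
    [0,0,0,0,1],
    [0,0,0,0,1],
    [0,0,0,0,1],
  ],
)

```text
t: 2.3
eef_pos: [431.4, -338.3, 45.0]
tcp_rot: [3.14, -0.001, 0.325]
ft_force: [-0.5, -0.5, 0.4]
opening: 0.638
grip_force: 0.0
```

Call:
carry_out(
  motion=[
    [0,0,-10,0,1],
    [0,0,-20,0,1],
    [0,0,-20,0,1],
    [0,0,-20,0,1],
    [0,0,0,0,1],
    [0,0,0,0,1],
  ],
)

```text
t: 2.9
eef_pos: [431.2, -337.9, 114.4]
tcp_rot: [3.141, -0.0, 0.325]
ft_force: [0.2, 0.0, 0.2]
opening: 0.133
grip_force: 0.0
```

Run:
```python
from h import *
c=cam("wrist");save(c,"pics/w2.png");s=cam("side")
a=c["img"][100:360,180:460];b=s["img"][270:400,210:350]
cv2.imwrite("pics/x2.png",np.hstack([a,cv2.resize(b,(280,260))])[:,:,::-1])
go(488-30,108,114,0); print(env.state()['tcp_rot'])
```

```text
at [ 430.8 -337.7  113.4] yaw 18.6 tool shift [ 1.679e+02 -4.137e+02 -3.000e-01] turn 18.6
[-3.14086457e+00  3.98424516e-04  3.24703955e-01]
```

View pics/x2.png

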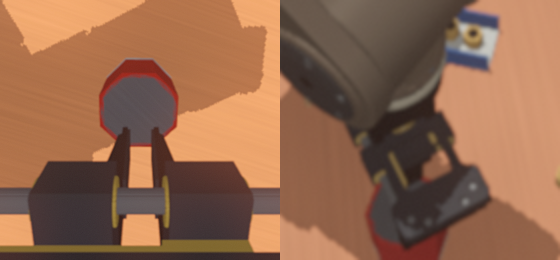

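The crop shows the fingers closed on nothing. The pot's face is at full-image (318,203), ahead of the tips along tool +x.

Run:
```python
from h import *
c=cam("wrist");T=cam("top");S=cam("side")
print(plane(c,[(318,203)],70), env.state()['eef_pos'],proj(c,[env.state()['eef_pos']+np.array([0,0,-8])]))
print(octa(c,(275,175,360,248),70))
for X in ([424,-339,70],[445,-335,70]): print(proj(T,X),proj(S,X),proj(c,X))
print(np.array(env.read_camera("wrist")["hand_eye"]).round(2))
cv2.imwrite("pics/x3.png",np.hstack([cv2.resize(T["img"][200:280,420:520],(400,320)),cv2.resize(c["img"][150:250,255:380],(400,320))])[:,:,::-1])
```

```text
[[ 431.76733607 -333.48906352   70.        ]] [ 430.88832064 -337.70977496  113.22148563] [[322.60529853 220.99979991]]
(array([ 425.3, -336.3]), np.float64(17.9), np.float64(58.5), array([61.5, 63. ]))
[[473.55300708 245.01124401]] [[271.80481687 374.22807663]] [[321.21077738 213.02415803]]
[[471.60463953 236.92185922]] [[282.9937627  370.04837018]] [[324.68800053 189.41671235]]
[[  -0.     -0.95   -0.3    84.69]
 [   1.     -0.     -0.     -1.53]
 [   0.     -0.3     0.95 -200.01]
 [   0.      0.      0.      1.  ]]
```

View pics/x3.png

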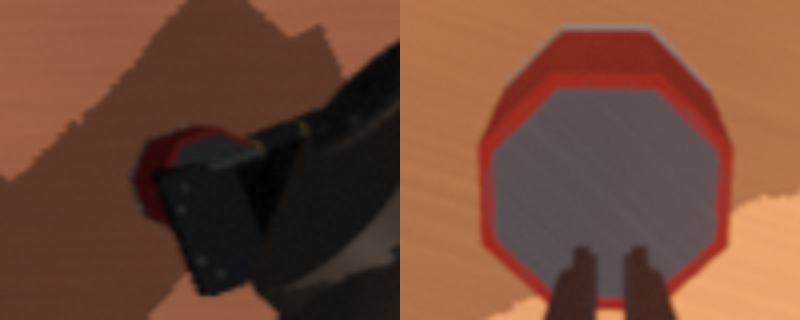

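The pot is still at (425,-336). I lifted before the fingers reached it, so I'll repeat the grasp and let the fingers close fully.

Call:
carry_out(
  motion=[
    [3,-3,0,0,0],
    [0,0,0,0,0],
    [0,0,0,0,0],
    [0,0,0,0,0],
    [0,0,0,0,0],
    [0,0,0,0,0],
    [0,0,0,0,0],
    [0,0,0,0,0],
    [0,0,17,0,0],
    [0,0,17,0,0],
    [0,0,18,0,0],
    [0,0,18,0,0],
  ],
)

```text
t: 4.4
eef_pos: [433.1, -334.2, 43.4]
tcp_rot: [3.141, -0.0, 0.325]
ft_force: [-0.6, -0.4, -0.4]
opening: 0.956
grip_force: 0.0
```

Call:
carry_out(
  motion=[
    [0,0,0,0,1],
    [0,0,0,0,1],
    [0,0,0,0,1],
    [0,0,0,0,1],
    [0,0,0,0,1],
    [0,0,0,0,1],
    [0,0,0,0,1],
  ],
)

```text
t: 5.1
eef_pos: [433.1, -334.2, 44.1]
tcp_rot: [3.141, -0.0, 0.325]
ft_force: [-0.1, 0.7, 1.0]
opening: 0.468
grip_force: 0.0
```

Call:
carry_out(
  motion=[
    [0,0,-10,0,1],
    [0,0,-20,0,1],
    [0,0,-20,0,1],
    [0,0,-20,0,1],
    [0,0,-20,0,1],
    [0,0,0,0,1],
    [0,0,0,0,1],
  ],
)

```text
t: 5.8
eef_pos: [433.0, -334.1, 134.3]
tcp_rot: [3.141, -0.0, 0.325]
ft_force: [0.2, 0.7, -0.3]
opening: 0.005
grip_force: 0.0
```

Run:
```python
from h import *
c=cam("wrist");s=cam("side")
a=c["img"][100:360,180:460];b=s["img"][270:400,210:350]
cv2.imwrite("pics/x4.png",np.hstack([a,cv2.resize(b,(280,260))])[:,:,::-1])
go(488-30,108,134,0)
```

```text
at [ 432.7 -333.8  133.3] yaw 18.6 tool shift [ 1.650e+02 -4.107e+02 -4.000e-01] turn 18.6
```

View pics/x4.png

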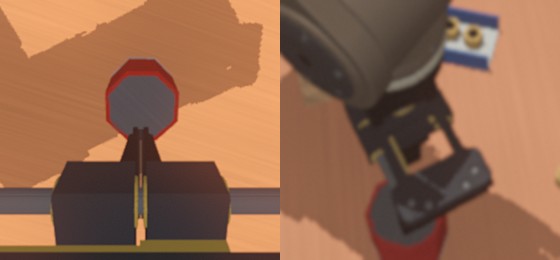

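Run:
```python
from h import *
c=cam("wrist");S=cam("side");p=env.state()['eef_pos']
ims=[]
for k,(x0,y0,x1,y1) in((S,(210,270,340,400)),(c,(230,130,410,310))):
    im=cv2.resize(k["img"][y0:y1,x0:x1,::-1],(400,400),interpolation=cv2.INTER_CUBIC);f=400/(x1-x0)
    for X,col in(((p[0],p[1],p[2]-8),(255,0,0)),((p[0],p[1],0),(255,255,0)),((425,-337,70),(0,255,0)),((425,-337,0),(0,255,255))):
        u=(proj(k,[X])[0]-[x0,y0])*f; cv2.circle(im,tuple(int(v) for v in u),5,col,-1)
    ims.append(im)
cv2.imwrite("pics/x5.png",np.hstack(ims));print(p)
```

```text
[ 432.71309766 -333.87708409  133.13922163]
```

View pics/x5.png

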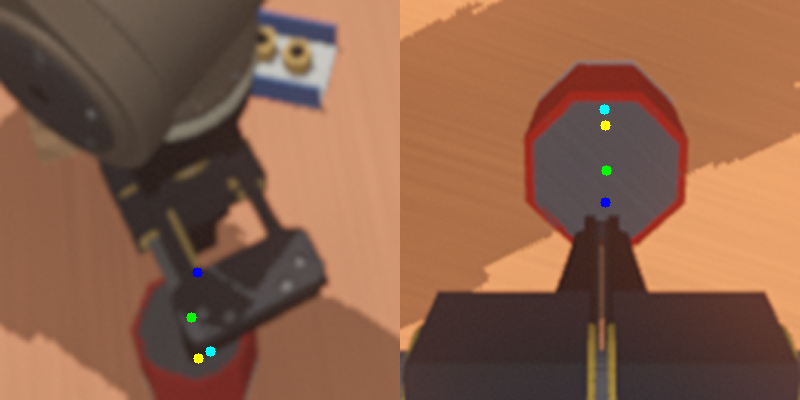

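Cameras agree on the pot's place: the green estimate sits on its face centre, yet the fingers closed on nothing. I'll probe gently from above to check the height.

Call:
carry_out(
  motion=[
    [0,0,20,0,1],
    [0,0,20,0,1],
    [0,0,8,0,1],
    [0,0,2,0,1],
    [0,0,2,0,1],
    [0,0,2,0,1],
  ],
)

```text
t: 6.6
eef_pos: [433.3, -334.4, 80.4]
tcp_rot: [3.141, -0.0, 0.325]
ft_force: [-0.2, 0.1, 0.6]
opening: 0.004
grip_force: 0.0
```

Call:
carry_out(
  motion=[
    [0,0,1,0,1],
    [0,0,1,0,1],
    [0,0,1,0,1],
  ],
)

```text
t: 6.9
eef_pos: [433.1, -334.2, 77.1]
tcp_rot: [3.141, -0.0, 0.325]
ft_force: [-1.0, 0.6, -0.2]
opening: 0.007
grip_force: 0.0
```

Run:
```python
from h import *
c=cam("wrist");S=cam("side");s=env.state();print(s['eef_pos'],s['ft_force'],s['opening'])
print(octa(c,(240,130,400,225),70))
ims=[cv2.resize(k["img"][y0:y1,x0:x1,::-1],(400,400),interpolation=cv2.INTER_CUBIC) for k,(x0,y0,x1,y1) in((S,(210,270,340,400)),(c,(230,130,410,310)))]
cv2.imwrite("pics/x6.png",np.hstack(ims))
```

```text
[ 432.9905821  -334.15082286   76.97448806] [ 0.0826157  -0.6483942   0.25971784] 0.002416183825545913
(array([ 441.4, -331.6]), np.float64(18.6), np.float64(37.3), array([35.4, 57.4]))
```

View pics/x6.png

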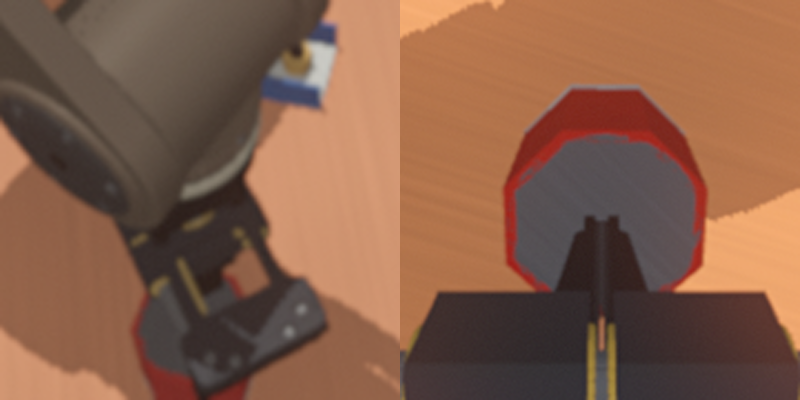

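The side and wrist crops show the closed tips just over the face, with no force yet. I'll keep probing.

Call:
carry_out(
  motion=[
    [0,0,1,0,1],
    [0,0,1,0,1],
    [0,0,1,0,1],
  ],
)

```text
t: 7.3
eef_pos: [433.0, -334.1, 73.9]
tcp_rot: [3.142, 0.0, 0.325]
ft_force: [-0.2, -1.2, 0.7]
opening: 0.006
grip_force: 0.0
```

Call:
carry_out(
  motion=[
    [0,0,1,0,1],
    [0,0,1,0,1],
    [0,0,1,0,1],
  ],
)

```text
t: 7.6
eef_pos: [433.0, -334.2, 70.8]
tcp_rot: [3.142, 0.0, 0.325]
ft_force: [1.0, -0.6, 0.3]
opening: 0.005
grip_force: 0.0
```

Call:
carry_out(
  motion=[
    [0,0,1,0,1],
    [0,0,1,0,1],
  ],
)

```text
t: 7.8
eef_pos: [433.0, -334.2, 68.8]
tcp_rot: [3.142, -0.0, 0.325]
ft_force: [-0.3, -0.5, -0.6]
opening: 0.006
grip_force: 0.0
```

Nothing touched down to TCP z = 69. The direct test is to open, straddle the pot lower down and close for long enough to see whether the fingers stall.

Call:
carry_out(
  motion=[
    [0,0,-20,0,0],
    [0,0,-20,0,0],
    [0,0,0,0,0],
    [0,0,0,0,0],
    [0,0,0,0,0],
    [0,0,0,0,0],
    [0,0,0,0,0],
    [0,0,0,0,0],
    [0,0,0,0,0],
    [0,0,0,0,0],
    [0,0,0,0,0],
    [0,0,0,0,0],
  ],
)

```text
t: 9.0
eef_pos: [433.0, -334.1, 109.0]
tcp_rot: [3.141, -0.0, 0.325]
ft_force: [0.4, -0.4, -0.7]
opening: 0.953
grip_force: 0.0
```

Call:
carry_out(
  motion=[
    [0,0,0,0,0],
    [0,0,16,0,0],
    [0,0,16,0,0],
    [0,0,16,0,0],
    [0,0,16,0,0],
    [0,0,0,0,0],
  ],
)

```text
t: 9.6
eef_pos: [432.3, -333.5, 43.4]
tcp_rot: [-3.139, 0.001, 0.325]
ft_force: [-0.2, -0.2, -0.8]
opening: 1.0
grip_force: 0.0
```

Run:
```python
from h import *
c=cam("wrist");T=cam("top")
cv2.imwrite("pics/x7.png",c["img"][:,:,::-1])
s=env.state();print(s['eef_pos'],s['opening'])
```

```text
[ 433.09274043 -334.2214707    45.18199597] 1.0007592901277624
```

Call:
carry_out(
  motion=[
    [0,0,0,0,1],
    [0,0,0,0,1],
    [0,0,0,0,1],
    [0,0,0,0,1],
    [0,0,0,0,1],
    [0,0,0,0,1],
    [0,0,0,0,1],
  ],
)

```text
t: 10.4
eef_pos: [433.0, -334.1, 44.9]
tcp_rot: [3.142, 0.0, 0.325]
ft_force: [0.2, 0.5, 0.3]
opening: 0.467
grip_force: 0.0
```

Call:
carry_out(
  motion=[
    [0,0,0,0,1],
    [0,0,0,0,1],
    [0,0,0,0,1],
    [0,0,0,0,1],
    [0,0,0,0,1],
  ],
)

```text
t: 10.9
eef_pos: [433.0, -334.1, 44.9]
tcp_rot: [3.142, 0.0, 0.325]
ft_force: [0.6, 0.2, 0.3]
opening: 0.049
grip_force: 0.0
```

View pics/x7.png

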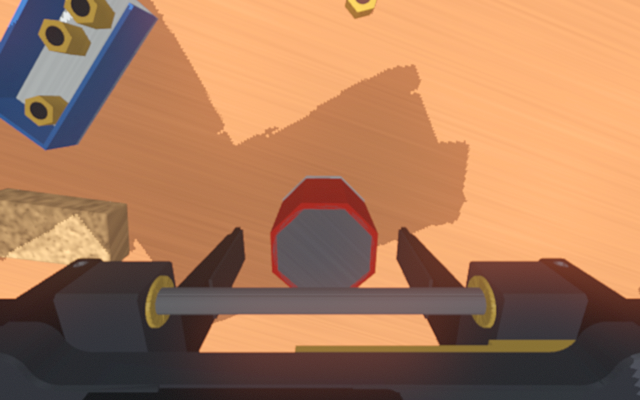

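The open fingers straddle the pot (face at (324,250)), yet they closed to 0.05 without force. I'll see where the fingers and pot are now.

Run:
```python
from h import *
c=cam("wrist");S=cam("side")
ims=[cv2.resize(k["img"][y0:y1,x0:x1,::-1],(400,400),interpolation=cv2.INTER_CUBIC) for k,(x0,y0,x1,y1) in((S,(200,250,350,400)),(c,(220,150,420,350)))]
cv2.imwrite("pics/x8.png",np.hstack(ims))
s=env.state();print(s['eef_pos'],s['joints'].round(3),s['opening'])
# probe: expected pixel of pot top for given tool-frame positions
for X in([433,-334,37],[425,-337,70],[425,-337,0]): print(proj(c,[X]).round(0))
```

```text
[ 432.99983703 -334.14165062   44.91909886] [-0.778  0.566  1.886 -0.     0.69   0.468] 0.010923388074289156
[[322. 221.]]
[[323. 253.]]
[[322. 214.]]
```

View pics/x8.png

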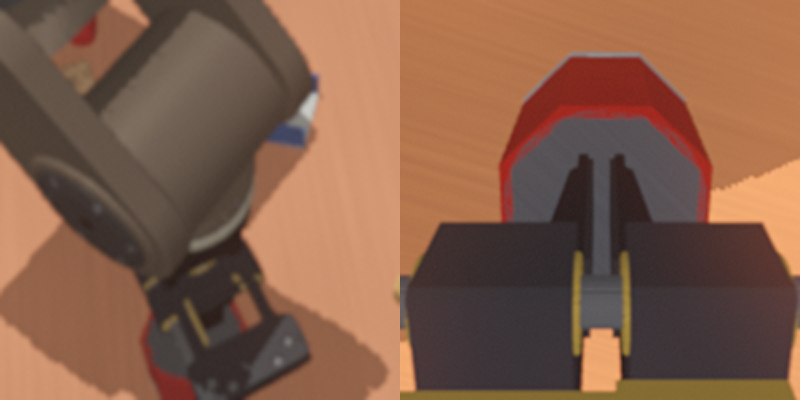

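The closed tips render in front of the pot's face, so they are above z≈70 even though the reported TCP is at 45. The real tips must be well behind the stated place. I'll keep probing down for contact.

Call:
carry_out(
  motion=[
    [0,0,1,0,1],
    [0,0,1,0,1],
    [0,0,1,0,1],
  ],
)

```text
t: 11.3
eef_pos: [433.0, -334.1, 41.8]
tcp_rot: [3.142, 0.0, 0.325]
ft_force: [-0.8, 0.4, 0.4]
opening: 0.006
grip_force: 0.0
```

Call:
carry_out(
  motion=[
    [0,0,1,0,1],
    [0,0,1,0,1],
    [0,0,1,0,1],
  ],
)

```text
t: 11.6
eef_pos: [433.1, -334.2, 39.5]
tcp_rot: [3.141, -0.0, 0.325]
ft_force: [-3.4, 3.4, 20.0]
opening: 0.004
grip_force: 10.3
```

Call:
carry_out(
  motion=[
    [0,0,1,0,1],
    [0,0,1,0,1],
    [0,0,1,0,1],
  ],
)

```text
t: 11.9
eef_pos: [433.3, -334.3, 39.3]
tcp_rot: [3.14, -0.001, 0.325]
ft_force: [-10.4, 10.9, 56.2]
opening: -0.0
grip_force: 28.6
```

Contact came at TCP z≈40 with the face at 70, so the tips are really about 30 mm behind the reported TCP. That puts the grasp point at about TCP z + 49. I'll back off, open and grasp with that correction.

Call:
carry_out(
  motion=[
    [0,0,-10,0,0],
    [0,0,-15,0,0],
    [0,0,0,0,0],
    [0,0,0,0,0],
    [0,0,0,0,0],
    [0,0,0,0,0],
    [0,0,0,0,0],
    [0,0,0,0,0],
    [0,0,0,0,0],
    [0,0,0,0,0],
    [0,0,0,0,0],
    [0,0,0,0,0],
  ],
)

```text
t: 13.1
eef_pos: [433.0, -334.2, 61.0]
tcp_rot: [3.141, -0.0, 0.325]
ft_force: [0.0, -0.1, 0.9]
opening: 0.955
grip_force: 0.0
```

Call:
carry_out(
  motion=[
    [0,0,10,0,0],
    [0,0,12,0,0],
    [0,0,12,0,0],
    [0,0,12,0,0],
    [0,0,6,0,0],
    [0,0,0,0,1],
    [0,0,0,0,1],
    [0,0,0,0,1],
    [0,0,0,0,1],
    [0,0,0,0,1],
    [0,0,0,0,1],
    [0,0,0,0,1],
  ],
)

```text
t: 14.3
eef_pos: [433.3, -334.5, 9.4]
tcp_rot: [3.14, -0.001, 0.325]
ft_force: [1.1, -0.7, 5.2]
opening: 0.712
grip_force: 30.0
```

Call:
carry_out(
  motion=[
    [0,0,0,0,1],
    [0,0,0,0,1],
    [0,0,0,0,1],
  ],
)

```text
t: 14.6
eef_pos: [433.3, -334.5, 9.4]
tcp_rot: [3.14, -0.001, 0.325]
ft_force: [0.6, -1.8, 6.2]
opening: 0.716
grip_force: 30.0
```

Call:
carry_out(
  motion=[
    [0,0,-10,0,1],
    [0,0,-20,0,1],
    [0,0,-30,0,1],
    [0,0,-30,0,1],
    [0,0,0,0,1],
  ],
)

```text
t: 15.1
eef_pos: [434.0, -335.0, 102.5]
tcp_rot: [3.137, -0.002, 0.325]
ft_force: [0.0, -0.5, -2.0]
opening: 0.711
grip_force: 30.0
```

Call:
carry_out(
  motion=[
    [6,-15,0,0,1],
    [12,-30,0,0,1],
    [15,-37,0,0,1],
    [15,-37,0,0,1],
    [15,-37,0,0,1],
    [15,-37,0,0,1],
    [15,-37,0,0,1],
    [15,-37,0,0,1],
    [15,-37,0,0,1],
    [15,-37,0,0,1],
    [15,-37,0,0,1],
    [12,-33,0,0,1],
  ],
)

```text
t: 16.3
eef_pos: [456.6, 110.3, 97.8]
tcp_rot: [-3.141, 0.003, 0.325]
ft_force: [1.7, -0.9, -2.4]
opening: 0.712
grip_force: 30.0
```

Call:
carry_out(
  motion=[
    [0,0,0,6,1],
    [0,0,0,6,1],
    [0,0,0,6.6,1],
    [0,0,0,0,1],
    [0,0,0,0,1],
  ],
)

```text
t: 16.8
eef_pos: [457.3, 108.3, 98.2]
tcp_rot: [3.141, 0.002, 0.004]
ft_force: [-0.3, -0.4, -2.0]
opening: 0.71
grip_force: 30.0
```

Run:
```python
from h import *
c=cam("wrist");S=cam("side");T=cam("top")
ims=[cv2.resize(k["img"][y0:y1,x0:x1,::-1],(400,400),interpolation=cv2.INTER_CUBIC) for k,(x0,y0,x1,y1) in((S,(190,120,350,280)),(c,(170,120,450,400)))]
cv2.imwrite("pics/x9.png",np.hstack(ims))
go(458,108,12,0)
# mat corners again via wrist/top tri sanity: mat height
print([proj(S,[x]).round(0).tolist() for x in((410,30,3),(566,186,3))])
```

```text
at [457.9 108.   98.6] yaw 0.1 tool shift [ 0.1  0.  86.6] turn 0.1
[[[250.0, 236.0]], [[304.0, 181.0]]]
```

View pics/x9.png

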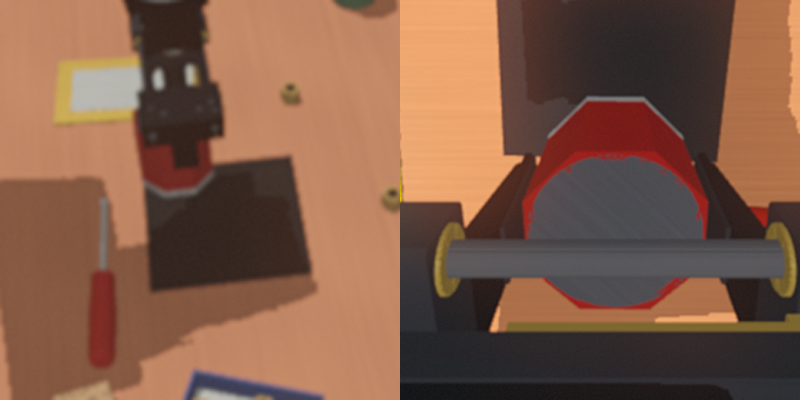

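Top row of evidence: the pot is gripped and held mouth-down at the edge of the mat, without swinging in the fingers. I'll press it on the rubber and drag along an arc to roll it over its leading edge.

Call:
carry_out(
  motion=[
    [0,0,20,0,1],
    [0,0,25,0,1],
    [0,0,25,0,1],
    [0,0,10,0,1],
    [0,0,4,0,1],
    [0,0,2,0,1],
    [0,0,1,0,1],
  ],
)

```text
t: 17.65
eef_pos: [458.7, 108.0, 12.5]
tcp_rot: [-3.142, -0.001, 0.0]
ft_force: [-0.3, 0.4, -2.4]
opening: 0.71
grip_force: 30.0
```

Call:
carry_out(
  motion=[
    [4,0,-0.5,0,1],
    [4,0,-1,0,1],
    [4,0,-1,0,1],
    [4,0,-1,0,1],
  ],
)

```text
t: 18.05
eef_pos: [474.9, 108.0, 15.8]
tcp_rot: [3.142, -0.001, 0.0]
ft_force: [0.7, 0.3, -3.5]
opening: 0.716
grip_force: 30.0
```

Call:
carry_out(
  motion=[
    [-8,0,0,0,1],
    [-8,0,1,0,1],
    [0,0,2,0,1],
    [0,0,1,0,1],
    [0,0,1,0,1],
    [0,0,0,0,1],
  ],
)

```text
t: 18.65
eef_pos: [456.8, 108.0, 12.1]
tcp_rot: [3.141, 0.001, 0.0]
ft_force: [-13.5, -1.1, 38.5]
opening: 0.716
grip_force: 30.0
```

Call:
carry_out(
  motion=[
    [0,0,1,0,1],
    [0,0,1,0,1],
  ],
)

```text
t: 18.85
eef_pos: [458.1, 108.0, 10.8]
tcp_rot: [3.142, -0.002, 0.0]
ft_force: [-11.0, -3.3, 47.5]
opening: 0.715
grip_force: 30.0
```

Call:
carry_out(
  motion=[
    [0,0,1,0,1],
    [0,0,0,0,1],
  ],
)

```text
t: 19.05
eef_pos: [458.8, 108.0, 9.9]
tcp_rot: [-3.142, -0.003, 0.0]
ft_force: [-8.6, -2.8, 45.1]
opening: 0.719
grip_force: 30.0
```

Call:
carry_out(
  motion=[
    [4,0,-0.8,0,1],
    [4,0,-1,0,1],
    [4,0,-1,0,1],
    [4,0,-1,0,1],
  ],
)

```text
t: 19.45
eef_pos: [474.2, 108.1, 11.4]
tcp_rot: [3.142, -0.0, 0.0]
ft_force: [0.3, 0.3, -1.3]
opening: 0.708
grip_force: 30.0
```

Call:
carry_out(
  motion=[
    [4,0,-0.3,0,1],
    [4,0,-0.2,0,1],
    [4,0,0,0,1],
    [4,0,0,0,1],
  ],
)

```text
t: 19.85
eef_pos: [490.7, 108.0, 11.5]
tcp_rot: [3.141, 0.0, -0.0]
ft_force: [-0.1, 0.7, -2.6]
opening: 0.711
grip_force: 30.0
```

Call:
carry_out(
  motion=[
    [-12,0,-2,0,1],
    [-12,0,0,0,1],
    [-12,0,0,0,1],
    [0,0,2,0,1],
    [0,0,1,0,1],
    [0,0,1,0,1],
    [0,0,1,0,1],
    [0,0,0,0,1],
  ],
)

```text
t: 20.65
eef_pos: [454.4, 108.0, 10.1]
tcp_rot: [3.142, -0.001, 0.0]
ft_force: [-8.8, -0.8, 27.6]
opening: 0.713
grip_force: 30.0
```

Call:
carry_out(
  motion=[
    [2,0,0.5,0,1],
    [3,0,0,0,1],
    [3,0,0,0,1],
  ],
)

```text
t: 20.95
eef_pos: [459.6, 108.0, 9.6]
tcp_rot: [3.141, 0.005, 0.0]
ft_force: [-17.1, 1.3, 34.2]
opening: 0.717
grip_force: 30.0
```

Call:
carry_out(
  motion=[
    [3,0,0,0,1],
    [3,0,0,0,1],
    [3,0,0,0,1],
  ],
)

```text
t: 21.25
eef_pos: [469.7, 108.1, 9.1]
tcp_rot: [3.141, 0.003, 0.0]
ft_force: [-9.9, 2.1, 22.0]
opening: 0.712
grip_force: 30.0
```

```bash
cat >> h.py <<'E'
def facemask(c,roi):
    hsv=cv2.cvtColor(c["img"],cv2.COLOR_RGB2HSV);x0,y0,x1,y1=roi
    m=cv2.inRange(hsv,(0,140,50),(8,255,255))|cv2.inRange(hsv,(172,140,50),(180,255,255))
    z=np.zeros_like(m);z[y0:y1,x0:x1]=m[y0:y1,x0:x1];return z
E
python3 - <<'E'
from h import *
c=cam("wrist");m=facemask(c,(200,100,440,300));y,x=np.where(m>0);print(x.min(),x.max(),y.min(),y.max(),len(x))
print(env.state()['eef_pos'],env.state()['moment'])
np.save("wx.npy",c,allow_pickle=True)
E
```

```text
212 387 149 287 2717
[470.49335341 108.05406044   9.1183665 ] [0.03752052 2.03514343 0.00434307]
```

```bash
cat >> h.py <<'E'
def col(c,u0=308,u1=318,v0=100,v1=300):
    h=cv2.cvtColor(c["img"],cv2.COLOR_RGB2HSV)[v0:v1,u0:u1].astype(float).mean(1)
    # compress runs: R red, G grey/dark, W bright grey, O orange
    lab=['R' if (b>130 and (a<9 or a>170)) else 'W' if (b<60 and d>130) else 'K' if d<60 else 'G' if b<90 else 'O' for a,b,d in h]
    out=[];s=0
    for i in range(1,len(lab)+1):
        if i==len(lab) or lab[i]!=lab[s]: out.append((lab[s],s+v0,i-1+v0)); s=i
    return out
E
python3 - <<'E'
from h import *
c=np.load("wx.npy",allow_pickle=True).item();print(col(c)); print(env.state()['eef_pos'])
E
```

```text
[('O', 100, 121), ('G', 122, 140), ('K', 141, 216), ('G', 217, 218), ('W', 219, 219), ('G', 220, 220), ('R', 221, 227), ('O', 228, 228), ('R', 229, 236), ('O', 237, 237), ('R', 238, 243), ('O', 244, 244), ('R', 245, 245), ('O', 246, 249), ('G', 250, 299)]
[470.49335341 108.05406044   9.1183665 ]
```

Friction here is only about 0.45–0.5, so the pot slides in the pads instead of rolling. The fixed mat edge makes a positive stop, so I'll release, re-measure, and roll the pot from the bench against the far edge of the mat.

Call:
carry_out(
  motion=[
    [-3,0,-1,0,1],
    [0,0,0,0,0],
    [0,0,0,0,0],
    [0,0,0,0,0],
    [0,0,0,0,0],
    [0,0,0,0,0],
    [0,0,-20,0,0],
    [0,0,-30,0,0],
    [0,0,-30,0,0],
    [0,0,-30,0,0],
    [0,0,-30,0,0],
    [0,0,0,0,0],
  ],
)

```text
t: 22.5
eef_pos: [469.9, 108.2, 152.5]
tcp_rot: [-3.141, -0.006, 0.0]
ft_force: [0.1, -0.0, 0.6]
opening: 0.998
grip_force: 0.0
```

```bash
cat >> h.py <<'E'
def potw(c,zs=70+3):
    """upright (mouth-down) pot: red-ring outline + grey; hull of face found from grey blob surrounded by red"""
    hsv=cv2.cvtColor(c["img"],cv2.COLOR_RGB2HSV)
    g=cv2.inRange(hsv,(0,0,70),(180,95,190)); g=cv2.morphologyEx(g,cv2.MORPH_OPEN,np.ones((3,3),np.uint8))
    best=None
    for k in cv2.findContours(g,0,1)[0]:
        if cv2.contourArea(k)<800: continue
        X=plane(c,k[:,0].astype(float),zs)[:,:2]; (cx,cy),r=cv2.minEnclosingCircle(X.astype(np.float32))
        print("cand",np.round([cx,cy,r],1),k[:,0].mean(0).round(),cv2.contourArea(k))
E
python3 - <<'E'
from h import *
c=cam("wrist");potw(c);print(env.state()['eef_pos'],col(c,v0=80,v1=290));np.save("wy.npy",c,allow_pickle=True)
E
```

```text
cand [229.1 452.6  54.4] [ 33. 384.] 1872.5
cand [ 347.3 -129.9   53.3] [542. 298.] 1468.0
cand [338.5 110.1 181.5] [320. 300.] 8529.0
cand [367.4 332.5  72.5] [114. 288.] 3807.5
cand [436.7 109.5  31.7] [321. 224.] 2619.0
cand [482.8 131.6  47. ] [299. 176.] 1096.5
cand [ 489.9 -106.1   51. ] [549. 173.] 1777.0
cand [502.4 -73.1  50.9] [512. 155.] 1683.0
[469.02627298 108.08424178 150.6304204 ] [('O', 80, 88), ('R', 89, 103), ('O', 104, 140), ('G', 141, 176), ('W', 177, 177), ('O', 178, 178), ('R', 179, 195), ('O', 196, 196), ('G', 197, 230), ('W', 231, 251), ('O', 252, 252), ('R', 253, 254), ('O', 255, 255), ('W', 256, 258), ('G', 259, 259), ('O', 260, 287), ('G', 288, 289)]
```

Call:
carry_out(
  motion=[
    [-21,-1.5,0,0,0],
    [-20,0,0,0,0],
    [0,0,30,0,0],
    [0,0,30,0,0],
    [0,0,30,0,0],
    [0,0,30,0,0],
    [0,0,22,0,0],
    [0,0,0,0,1],
    [0,0,0,0,1],
    [0,0,0,0,1],
    [0,0,0,0,1],
    [0,0,0,0,1],
  ],
)

```text
t: 23.75
eef_pos: [427.7, 109.5, 8.1]
tcp_rot: [-3.142, -0.002, 0.0]
ft_force: [-1.6, -0.5, 7.3]
opening: 0.712
grip_force: 30.0
```

Call:
carry_out(
  motion=[
    [0,0,0,0,1],
    [0,0,0,0,1],
    [0,0,-20,0,1],
    [0,0,-20,0,1],
    [0,0,0,1.5,1],
    [30,-6,0,0,1],
    [30,-6,0,0,1],
    [30,-6,0,0,1],
    [30,-6,0,0,1],
    [30,-6,0,0,1],
    [19,-4,0,0,1],
    [0,0,0,0,1],
  ],
)

```text
t: 24.95
eef_pos: [598.8, 139.3, 45.9]
tcp_rot: [-3.142, -0.001, -0.027]
ft_force: [0.2, -1.0, -1.8]
opening: 0.713
grip_force: 30.0
```

Run:
```python
from h import *
c=cam("wrist");print(col(c,v0=120,v1=300));go(599,140,6,-1.5)
T=cam("top")
# refine mat far edge x at y~140 from top
k=[q for q in blobs(np.load("top0.npy",allow_pickle=True).item(),(0,0,0),(180,255,45),1000,(190,180,345,300))][0][2][:,0].astype(float)
X=plane(T,k,3);X=X[np.abs(X[:,1]-140)<25];print(X[:,0].min(),X[:,0].max())
```

```text
[('O', 120, 163), ('G', 164, 164), ('W', 165, 165), ('G', 166, 166), ('R', 167, 196), ('O', 197, 201), ('G', 202, 299)]
at [597.  139.1  45.8] yaw -1.5 tool shift [ 2.  -1.  39.8] turn -0.0
409.8937455403312 567.270098956697
```

Call:
carry_out(
  motion=[
    [0,0,20,0,1],
    [0,0,15,0,1],
    [0,0,3,0,1],
    [0,0,1,0,1],
    [0,0,1,0,1],
    [0,0,0,0,1],
  ],
)

```text
t: 25.65
eef_pos: [597.3, 139.1, 7.4]
tcp_rot: [-3.142, -0.001, -0.026]
ft_force: [-0.2, 0.8, -3.4]
opening: 0.717
grip_force: 30.0
```

Call:
carry_out(
  motion=[
    [-2,0,0,0,1],
    [-2,0,0,0,1],
    [-2,0,0,0,1],
  ],
)

```text
t: 25.95
eef_pos: [593.9, 139.3, 8.3]
tcp_rot: [-3.141, -0.007, -0.026]
ft_force: [10.6, -1.4, -0.4]
opening: 0.711
grip_force: 30.0
```

Call:
carry_out(
  motion=[
    [-2,0,0,0,1],
    [-2,0,0,0,1],
    [-2,0,0,0,1],
  ],
)

```text
t: 26.25
eef_pos: [589.4, 139.4, 9.2]
tcp_rot: [-3.141, -0.01, -0.026]
ft_force: [12.0, -1.7, 5.9]
opening: 0.711
grip_force: 30.0
```

Steady resistance of about 11 N: the rim has caught on the mat's edge. Continuing the arc.

Call:
carry_out(
  motion=[
    [-3,0,-0.7,0,1],
    [-3,0,-0.6,0,1],
    [-3,0,-0.5,0,1],
    [-3,0,-0.4,0,1],
  ],
)

```text
t: 26.65
eef_pos: [576.7, 139.8, 11.3]
tcp_rot: [-3.141, -0.009, -0.026]
ft_force: [9.0, -1.2, 3.0]
opening: 0.714
grip_force: 30.0
```

Call:
carry_out(
  motion=[
    [-3,0,-0.3,0,1],
    [-3,0,-0.2,0,1],
    [-3,0,0,0,1],
    [-3,0,0,0,1],
  ],
)

```text
t: 27.05
eef_pos: [563.9, 140.1, 11.5]
tcp_rot: [-3.141, -0.007, -0.026]
ft_force: [5.4, -1.2, 4.9]
opening: 0.715
grip_force: 30.0
```

Run:
```python
from h import *
c=cam("wrist");print(col(c,v0=80,v1=300));s=env.state();print(s['eef_pos'],s['moment'])
```

```text
[('O', 80, 126), ('W', 127, 131), ('O', 132, 132), ('R', 133, 209), ('G', 210, 299)]
[563.23322581 140.08595882  11.47820539] [-0.30530228 -1.10498959 -0.02101678]
```

The red wall band grew from 30 to 77 rows, so the pot is rolling. Continuing down the arc.

Call:
carry_out(
  motion=[
    [-4,0,0.6,0,1],
    [-4,0,0.8,0,1],
    [-4,0,1.1,0,1],
    [-4,0,1.3,0,1],
    [-4,0,1.7,0,1],
    [-4,0,2,0,1],
    [-4,0,2.4,0,1],
    [-4,0,2.8,0,1],
  ],
)

```text
t: 27.9
eef_pos: [530.1, 141.0, -1.8]
tcp_rot: [-3.141, -0.003, -0.026]
ft_force: [-0.4, -0.6, 4.9]
opening: 0.708
grip_force: 30.0
```

Run:
```python
from h import *
c=cam("wrist");print(col(c,v0=60,v1=300));s=env.state();print(s['eef_pos'],s['moment'])
```

```text
[('O', 60, 97), ('G', 98, 98), ('W', 99, 110), ('O', 111, 111), ('R', 112, 251), ('O', 252, 253), ('G', 254, 271), ('O', 272, 273), ('G', 274, 299)]
[529.13535353 140.97178753  -2.27111164] [ 0.13283635 -0.27327469 -0.05417216]
```

Call:
carry_out(
  motion=[
    [-3,0,3,0,1],
    [-3,0,3,0,1],
    [-2,0,3,0,1],
    [-2,0,3,0,1],
    [-1,0,3,0,1],
    [0,0,1,0,1],
    [0,0,0,0,1],
  ],
)

```text
t: 28.65
eef_pos: [517.8, 141.2, -18.2]
tcp_rot: [3.142, 0.0, -0.026]
ft_force: [-4.7, 0.6, 8.3]
opening: 0.71
grip_force: 30.0
```

Call:
carry_out(
  motion=[
    [0,0,0,0,0],
    [0,0,0,0,0],
    [0,0,0,0,0],
    [0,0,0,0,0],
    [0,0,0,0,0],
    [0,0,-20,0,0],
    [0,0,-30,0,0],
    [0,0,-40,0,0],
    [0,0,-40,0,0],
    [0,0,-40,0,0],
    [0,0,0,0,0],
  ],
)

```text
t: 29.75
eef_pos: [520.2, 141.5, 156.0]
tcp_rot: [-3.14, -0.008, -0.026]
ft_force: [0.2, -0.6, -1.2]
opening: 1.001
grip_force: 0.0
```

```bash
cat >> h.py <<'E'
def redw(c,z,roi=None,near=None):
    """red blobs as world rects on plane z"""
    hsv=cv2.cvtColor(c["img"],cv2.COLOR_RGB2HSV)
    m=cv2.inRange(hsv,(0,150,50),(5,255,255))|cv2.inRange(hsv,(174,150,50),(180,255,255))
    m=cv2.morphologyEx(m,cv2.MORPH_CLOSE,np.ones((3,3),np.uint8))
    for k in cv2.findContours(m,0,1)[0]:
        if cv2.contourArea(k)<150: continue
        X=plane(c,k[:,0].astype(float),z)[:,:2].astype(np.float32)
        print("red",cv2.boundingRect(k),[np.round(v,1) for v in cv2.minAreaRect(X)],"x",X[:,0].min().round(),X[:,0].max().round(),"y",X[:,1].min().round(),X[:,1].max().round())
E
python3 - <<'E'
from h import *
c=cam("wrist");print(env.state()['eef_pos'],col(c,v0=60,v1=300));redw(c,3+34+28);np.save("wz.npy",c,allow_pickle=True)
E
```

```text
[519.07517516 141.32321512 153.38942849] [('O', 60, 125), ('W', 126, 136), ('G', 137, 137), ('R', 138, 202), ('O', 203, 203), ('G', 204, 240), ('O', 241, 241), ('G', 242, 243), ('O', 244, 246), ('G', 247, 251), ('O', 252, 252), ('G', 253, 256), ('O', 257, 288), ('G', 289, 299)]
red (287, 136, 69, 67) [array([540.7, 142.6]), array([66. , 66.2]), np.float64(88.5)] x 507.0 575.0 y 109.0 176.0
```

Run:
```python
from h import *
c=np.load("wz.npy",allow_pickle=True).item()
print(plane(c,[(320,203),(320,126),(320,137),(287,170),(356,170)],71).round(1))
redw(c,71)
go(530,142,0,-1.5)
```

```text
[[508.6 143.9  71. ]
 [583.6 141.9  71. ]
 [573.5 142.1  71. ]
 [542.9 174.8  71. ]
 [541.2 108.2  71. ]]
red (287, 136, 69, 67) [array([542. , 142.5]), array([64.6, 64.9]), np.float64(88.5)] x 509.0 575.0 y 109.0 175.0
at [519.1 141.3 153.4] yaw -1.5 tool shift [ 10.2  -0.8 153.4] turn 0.0
```

Lying on its side as planned: closed end x≈509, mouth ≈580, axis y≈142. I'll grasp it near the closed end and set it behind the mat's edge for the second roll.

Call:
carry_out(
  motion=[
    [9.5,-1,20,0,0],
    [0,0,30,0,0],
    [0,0,30,0,0],
    [0,0,30,0,0],
    [0,0,27,0,0],
    [0,0,20,0,0],
    [0,0,0,0,1],
    [0,0,0,0,1],
    [0,0,0,0,1],
    [0,0,0,0,1],
    [0,0,0,0,1],
    [0,0,0,0,1],
  ],
)

```text
t: 31.0
eef_pos: [528.1, 141.9, -4.9]
tcp_rot: [-3.141, -0.002, -0.026]
ft_force: [-0.4, -0.5, 7.2]
opening: 0.712
grip_force: 30.0
```

Call:
carry_out(
  motion=[
    [0,0,0,0,1],
    [0,0,-15,0,1],
    [0,0,-15,0,1],
    [22,0,0,0,1],
    [22,0,0,0,1],
    [20,0,0,0,1],
    [0,0,0,0,1],
    [0,0,15,0,1],
    [0,0,15,0,1],
    [0,0,2,0,1],
    [0,0,0,0,1],
  ],
)

```text
t: 32.1
eef_pos: [590.3, 140.2, -8.9]
tcp_rot: [3.141, 0.002, -0.026]
ft_force: [-0.8, -0.2, -1.8]
opening: 0.714
grip_force: 30.0
```

Call:
carry_out(
  motion=[
    [-2,0,0,0,1],
    [-2,0,0,0,1],
    [-2,0,0,0,1],
  ],
)

```text
t: 32.4
eef_pos: [587.7, 140.4, -8.1]
tcp_rot: [-3.141, -0.005, -0.026]
ft_force: [10.7, -1.4, -7.0]
opening: 0.72
grip_force: 30.0
```

Run:
```python
from h import *
c=cam("wrist");print(env.state()['eef_pos'],col(c,v0=40,v1=300))
```

```text
[587.51383015 140.38577556  -8.00413322] [('O', 40, 152), ('R', 153, 153), ('G', 154, 154), ('W', 155, 163), ('G', 164, 164), ('R', 165, 180), ('O', 181, 181), ('W', 182, 195), ('O', 196, 196), ('R', 197, 286), ('O', 287, 287), ('G', 288, 299)]
```

Call:
carry_out(
  motion=[
    [-3,0,-0.9,0,1],
    [-3,0,-0.8,0,1],
    [-3,0,-0.6,0,1],
    [-3,0,-0.4,0,1],
  ],
)

```text
t: 32.85
eef_pos: [576.3, 140.7, -5.0]
tcp_rot: [-3.141, -0.006, -0.026]
ft_force: [11.5, -0.6, -7.2]
opening: 0.711
grip_force: 30.0
```

Call:
carry_out(
  motion=[
    [-3,0,-0.4,0,1],
    [-3,0,-0.2,0,1],
    [-3,0,0,0,1],
    [-3,0,0.3,0,1],
  ],
)

```text
t: 33.25
eef_pos: [564.8, 141.0, -4.3]
tcp_rot: [-3.141, -0.008, -0.026]
ft_force: [11.5, -2.0, -2.6]
opening: 0.714
grip_force: 30.0
```

Run:
```python
from h import *
c=cam("wrist");print(env.state()['eef_pos'],col(c,v0=40,v1=300))
```

```text
[564.28440548 141.04267895  -4.37681748] [('O', 40, 125), ('R', 126, 127), ('O', 128, 128), ('W', 129, 138), ('G', 139, 139), ('R', 140, 202), ('O', 203, 203), ('W', 204, 215), ('G', 216, 216), ('R', 217, 286), ('O', 287, 287), ('G', 288, 299)]
```

The visible mouth interior grew from 16 to 63 rows, so the mouth is turning up. Continuing.

Call:
carry_out(
  motion=[
    [-3,0,0.5,0,1],
    [-3,0,0.7,0,1],
    [-3,0,0.8,0,1],
    [-3,0,1,0,1],
    [-3,0,1.2,0,1],
    [-3,0,1.4,0,1],
  ],
)

```text
t: 33.9
eef_pos: [546.1, 141.6, -9.3]
tcp_rot: [-3.141, -0.006, -0.026]
ft_force: [5.4, -0.7, 6.1]
opening: 0.711
grip_force: 30.0
```

Call:
carry_out(
  motion=[
    [-3,0,1.6,0,1],
    [-3,0,2,0,1],
    [-3,0,2.3,0,1],
    [-3,0,2.5,0,1],
    [-2,0,2.5,0,1],
    [-1,0,2,0,1],
  ],
)

```text
t: 34.5
eef_pos: [528.5, 141.9, -23.2]
tcp_rot: [-3.142, -0.0, -0.026]
ft_force: [-1.5, -0.1, 7.1]
opening: 0.712
grip_force: 30.0
```

Run:
```python
from h import *
c=cam("wrist");print(env.state()['eef_pos'],col(c,v0=40,v1=300))
```

```text
[528.15431514 141.94302653 -23.47283534] [('O', 40, 131), ('W', 132, 132), ('O', 133, 133), ('R', 134, 142), ('O', 143, 143), ('W', 144, 148), ('O', 149, 149), ('R', 150, 176), ('O', 177, 177), ('G', 178, 284), ('R', 285, 286), ('O', 287, 287), ('G', 288, 299)]
```

Nearly upright. Releasing to let it settle, then measuring.

Call:
carry_out(
  motion=[
    [0,0,0,0,0],
    [0,0,0,0,0],
    [0,0,0,0,0],
    [0,0,0,0,0],
    [0,0,0,0,0],
    [0,0,-20,0,0],
    [0,0,-40,0,0],
    [0,0,-40,0,0],
    [0,0,-40,0,0],
    [0,0,-40,0,0],
    [0,0,0,0,0],
  ],
)

```text
t: 35.65
eef_pos: [530.7, 142.2, 161.6]
tcp_rot: [-3.14, -0.008, -0.026]
ft_force: [0.8, 0.6, -0.6]
opening: 1.001
grip_force: 0.0
```

Run:
```python
from h import *
c=cam("wrist");print(env.state()['eef_pos'],col(c,v0=40,v1=300));redw(c,73);np.save("wa.npy",c,allow_pickle=True)
h=cv2.cvtColor(c["img"],cv2.COLOR_RGB2HSV);m=cv2.inRange(h,(0,0,130),(180,70,255))
for k in cv2.findContours(m,0,1)[0]:
    if cv2.contourArea(cv2.convexHull(k))>1500:
        X=plane(c,k[:,0].astype(float),73)[:,:2].astype(np.float32);print("bright",cv2.boundingRect(k),[np.round(v,1) for v in cv2.minEnclosingCircle(X)],cv2.minAreaRect(X))
cv2.imwrite("pics/y1.png",cv2.resize(c["img"][100:300,180:460,::-1],(700,500)))
```

```text
[529.57403655 142.03950711 158.98115214] [('O', 40, 138), ('R', 139, 143), ('O', 144, 144), ('W', 145, 145), ('O', 146, 146), ('R', 147, 149), ('O', 150, 150), ('G', 151, 169), ('W', 170, 178), ('G', 179, 190), ('O', 191, 191), ('R', 192, 205), ('O', 206, 206), ('W', 207, 208), ('O', 209, 209), ('R', 210, 213), ('O', 214, 214), ('G', 215, 233), ('O', 234, 234), ('G', 235, 237), ('O', 238, 238), ('G', 239, 239), ('O', 240, 242), ('G', 243, 243), ('O', 244, 252), ('G', 253, 253), ('O', 254, 258), ('G', 259, 261), ('O', 262, 288), ('G', 289, 299)]
red (287, 139, 69, 74) [array([544.9, 142.7]), array([67.5, 73.6]), np.float64(88.5)] x 508.0 582.0 y 109.0 177.0
bright (162, 217, 53, 70) [array([466.4, 284.5]), np.float64(46.3)] ((464.5361022949219, 285.16497802734375), (53.2984733581543, 81.73120880126953), 84.5992660522461)
bright (512, 158, 71, 92) [array([509.2, -81.1]), np.float64(49.5)] ((507.7968444824219, -84.49342346191406), (24.050369262695312, 98.08050537109375), 68.46045684814453)
```

View pics/y1.png

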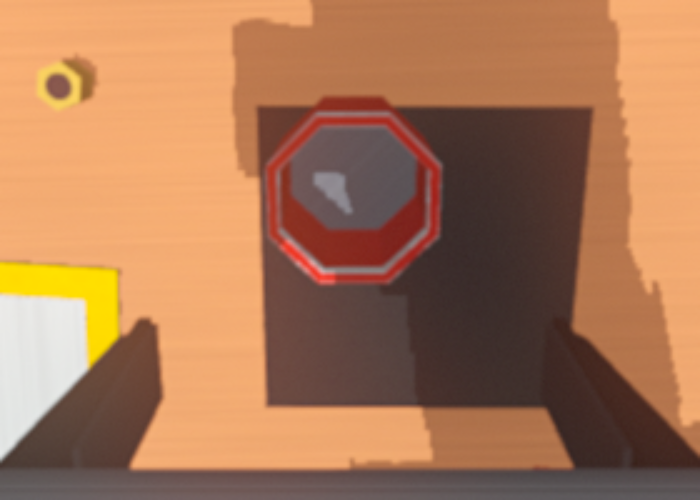

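The pot stands mouth-up, rim around crop (355,197), at about x 542, y 143. It overhangs the mat's far edge slightly, so I'll regrasp it and carry it to the mat centre. I'll also test whether a part closure gives a lighter grip.

Call:
carry_out(
  motion=[
    [13,-1,20,0,0],
    [0,0,30,0,0],
    [0,0,30,0,0],
    [0,0,30,0,0],
    [0,0,28,0,0],
    [0,0,20,0,0],
    [0,0,0,0,0.3],
    [0,0,0,0,0.3],
    [0,0,0,0,0.3],
    [0,0,0,0,0.3],
    [0,0,0,0,0.3],
    [0,0,0,0,0.3],
  ],
)

```text
t: 36.9
eef_pos: [542.0, 142.5, -0.4]
tcp_rot: [3.142, -0.001, -0.026]
ft_force: [-1.3, -2.1, 6.9]
opening: 0.716
grip_force: 30.0
```

Call:
carry_out(
  motion=[
    [0,0,0,0,0.32],
    [0,0,0,0,0.32],
  ],
)

```text
t: 37.1
eef_pos: [542.1, 142.4, -0.4]
tcp_rot: [3.142, -0.001, -0.026]
ft_force: [-1.7, -2.9, 7.0]
opening: 0.714
grip_force: 30.0
```

Call:
carry_out(
  motion=[
    [0,0,0,0,0.35],
    [0,0,0,0,0.35],
  ],
)

```text
t: 37.3
eef_pos: [542.0, 142.5, -0.4]
tcp_rot: [3.142, -0.001, -0.026]
ft_force: [-0.8, -2.5, 7.4]
opening: 0.719
grip_force: 30.0
```

Call:
carry_out(
  motion=[
    [0,0,0,0,0.45],
    [0,0,0,0,0.45],
  ],
)

```text
t: 37.5
eef_pos: [542.1, 142.4, -0.4]
tcp_rot: [3.142, -0.001, -0.026]
ft_force: [-0.6, -1.8, 6.6]
opening: 0.711
grip_force: 30.0
```

Call:
carry_out(
  motion=[
    [0,0,0,0,1],
    [0,0,0,0,1],
    [0,0,-5,0,1],
    [0,0,-10,0,1],
    [-15,10,0,0,1],
    [-20,12,0,0,1],
    [-20,12,0,0,1],
    [0,0,0,0,1],
    [0,0,10,0,1],
    [0,0,4,0,1],
    [0,0,0,0,1],
  ],
)

```text
t: 38.6
eef_pos: [486.5, 110.3, -0.7]
tcp_rot: [3.142, -0.0, -0.026]
ft_force: [0.7, 0.1, -1.7]
opening: 0.713
grip_force: 30.0
```

Closure only sets 30 N, so a light grip isn't available. I'll set the pot down, confirm it, then go and look at the tray.

Call:
carry_out(
  motion=[
    [0,0,1,0,1],
    [0,0,0,0,0],
    [0,0,0,0,0],
    [0,0,0,0,0],
    [0,0,0,0,0],
    [0,0,0,0,0],
    [0,0,-20,0,0],
    [0,0,-40,0,0],
    [0,0,-40,0,0],
    [0,0,-40,0,0],
    [0,0,-20,0,0],
    [0,0,0,0,0],
  ],
)

```text
t: 39.8
eef_pos: [487.0, 110.1, 161.4]
tcp_rot: [-3.141, -0.005, -0.026]
ft_force: [0.6, 0.2, 0.1]
opening: 0.999
grip_force: 0.0
```

```bash
cat >> h.py <<'E'
def rim(c,z=73,near=None):
    """centre of mouth-up pot from red outer outline seen on plane z: use far-from-wall sides"""
    hsv=cv2.cvtColor(c["img"],cv2.COLOR_RGB2HSV)
    m=cv2.inRange(hsv,(0,150,50),(5,255,255))|cv2.inRange(hsv,(174,150,50),(180,255,255))
    m=cv2.morphologyEx(m,cv2.MORPH_CLOSE,np.ones((5,5),np.uint8))
    for k in cv2.findContours(m,0,1)[0]:
        if cv2.contourArea(k)<600: continue
        X=plane(c,k[:,0].astype(float),z)[:,:2]
        print("rim cand y mid",((X[:,1].min()+X[:,1].max())/2).round(1),"w",np.ptp(X[:,1]).round(1),"x centre from near side",(X[:,0].min()+34).round(1),cv2.boundingRect(k))
E
python3 - <<'E'
from h import *
c=cam("wrist");print(env.state()['eef_pos'],col(c,v0=120,v1=290));rim(c)
E
```

```text
[486.19007273 110.01990568 159.61943627] [('O', 120, 147), ('R', 148, 155), ('O', 156, 156), ('W', 157, 157), ('O', 158, 158), ('R', 159, 161), ('G', 162, 168), ('W', 169, 188), ('G', 189, 199), ('O', 200, 200), ('R', 201, 216), ('G', 217, 217), ('W', 218, 219), ('O', 220, 220), ('R', 221, 222), ('O', 223, 223), ('G', 224, 231), ('O', 232, 262), ('W', 263, 267), ('O', 268, 287), ('G', 288, 289)]
rim cand y mid -213.6 w 67.4 x centre from near side 361.8 (586, 281, 54, 37)
rim cand y mid 111.7 w 67.2 x centre from near side 486.9 (287, 148, 68, 75)
```

Call:
carry_out(
  motion=[
    [0,30,0,0,0],
    [0,45,0,0,0],
    [0,45,0,0,0],
    [0,45,0,0,0],
    [0,45,0,0,0],
    [0,30,0,0,0],
    [0,0,0,0,0],
  ],
)

```text
t: 40.55
eef_pos: [478.9, -132.8, 157.1]
tcp_rot: [-3.141, 0.002, -0.03]
ft_force: [0.1, 0.3, -0.2]
opening: 0.999
grip_force: 0.0
```

```bash
cat >> h.py <<'E'
def tray(c,z=30,show=True):
    hsv=cv2.cvtColor(c["img"],cv2.COLOR_RGB2HSV); m=cv2.inRange(hsv,(105,90,30),(130,255,255))
    m=cv2.morphologyEx(m,cv2.MORPH_CLOSE,np.ones((5,5),np.uint8))
    k=np.vstack([q for q in cv2.findContours(m,0,1)[0] if cv2.contourArea(q)>60])
    h=cv2.convexHull(k)[:,0].astype(float); a=cv2.approxPolyDP(h.astype(np.float32).reshape(-1,1,2),4,True)[:,0]
    for p in a: print("px",p,"z30",plane(c,[p],30)[0,:2].round(1),"z0",plane(c,[p],0)[0,:2].round(1))
    return m
def nuts(c,z=18,amin=40,amax=3000):
    hsv=cv2.cvtColor(c["img"],cv2.COLOR_RGB2HSV); m=cv2.inRange(hsv,(18,120,60),(32,255,255))
    m=cv2.morphologyEx(m,cv2.MORPH_CLOSE,np.ones((5,5),np.uint8))
    for k in cv2.findContours(m,0,1)[0]:
        A=cv2.contourArea(cv2.convexHull(k))
        if amin<A<amax:
            X=plane(c,k[:,0].astype(float),z)[:,:2].astype(np.float32);(x,y),r=cv2.minEnclosingCircle(X);print("brass",cv2.boundingRect(k),np.round([x,y,r],1))
E
python3 - <<'E'
from h import *
c=cam("wrist");print(env.state()['eef_pos']);np.save("wt.npy",c,allow_pickle=True);tray(c);nuts(c)
E
```

```text
[ 478.81365032 -131.1492837   157.15107422]
px [358. 134.] z30 [ 528.6 -172.9] z0 [ 525.4 -176.5]
px [320. 227.] z30 [ 422.2 -129.1] z0 [ 409.3 -128.7]
px [297. 220.] z30 [ 431.9 -102.5] z0 [419.8 -99.7]
brass (296, 340, 279, 12) [ 232.  -283.   193.5]
brass (468, 276, 28, 52) [ 302.5 -341.4   43.1]
brass (145, 276, 29, 52) [315.3  88.9  43.6]
brass (301, 197, 15, 20) [ 443.8 -115.9   12.1]
brass (0, 195, 26, 101) [402.4 270.4  70.7]
brass (305, 155, 17, 18) [ 495.7 -123.3   10.4]
brass (318, 134, 16, 19) [ 518.4 -138.1   10.1]
brass (486, 86, 19, 21) [ 562.6 -320.2   10.7]
brass (67, 0, 31, 18) [660.1  98.   14.9]
```

Run:
```python
from h import *
c=np.load("wt.npy",allow_pickle=True).item()
hsv=cv2.cvtColor(c["img"],cv2.COLOR_RGB2HSV)
for nm,lo in(("a",(100,60,30)),("b",(108,110,30))):
    m=cv2.inRange(hsv,lo,(135,255,255)); m[:110]=0;m[240:]=0;m[:,:270]=0;m[:,380:]=0
    k=np.vstack([q for q in cv2.findContours(m,0,1)[0] if cv2.contourArea(q)>15])
    X=plane(c,k[:,0].astype(float),30)[:,:2].astype(np.float32); r=cv2.minAreaRect(X); print(nm,r,cv2.boxPoints(r).round(1).tolist(),cv2.boundingRect(k))
    for v in range(135,235,12): print(v,np.where(m[v]>0)[0].tolist())
T=cam("top");S=cam("side")
h2=cv2.cvtColor(T["img"],cv2.COLOR_RGB2HSV);m=cv2.inRange(h2,(100,70,30),(135,255,255));m[:190]=0;m[260:]=0;m[:,:365]=0;m[:,415:]=0
y,x=np.where(m>0)
if len(x)>20:
    X=plane(T,np.c_[x,y],30)[:,:2].astype(np.float32);print("top",cv2.minAreaRect(X))
```

```text
a ((484.2418212890625, -127.99056243896484), (52.362060546875, 118.68595886230469), 67.1339111328125) [[419.3999938964844, -129.10000610351562], [528.7000122070312, -175.1999969482422], [549.0999755859375, -126.9000015258789], [439.70001220703125, -80.80000305175781]] (279, 116, 81, 113)
135 [308, 355, 356, 357, 358, 359]
147 [303, 304, 350, 351, 352, 353, 354]
159 [299, 345, 346, 347, 348, 349]
171 [294, 295, 340, 341, 342, 343, 344]
183 [290, 335, 336, 337, 338, 339]
195 [286, 330, 331, 332, 333, 334]
207 [281, 282, 283, 325, 326, 327, 328, 329]
219 [292, 293, 294, 295, 296, 297, 298, 299, 300, 301, 302, 303, 304, 305, 306, 307, 308, 309, 310, 311, 312, 313, 314, 315, 316, 317, 320, 321, 322, 323, 324]
231 []Traceback (most recent call last):
  File "<stdin>", line 6, in <module>
    return _nx.concatenate(arrs, 0, dtype=dtype, casting=casting)
           ~~~~~~~~~~~~~~~^^^^^^^^^^^^^^^^^^^^^^^^^^^^^^^^^^^^^^^
ValueError: need at least one array to concatenate
```

Pot confirmed at (487,111.5) on the mat, 67 mm wide. Tray centre (484,-128), yaw -22.9°, 52×119 mm. Nuts sit 25, 51 and 102 mm from the lip. I'll grasp the tray 20 mm behind the lip.

Call:
carry_out(
  motion=[
    [0,0,0,7,0],
    [0,0,0,7,0],
    [0,0,0,7.2,0],
    [22,-2.5,0,0,0],
    [22,-2.5,0,0,0],
    [0,0,35,0,0],
    [0,0,35,0,0],
    [0,0,35,0,0],
    [0,0,35,0,0],
    [0,0,25,0,0],
    [0,0,12,0,0],
    [0,0,0,0,0],
  ],
)

```text
t: 41.8
eef_pos: [521.2, -141.1, -19.9]
tcp_rot: [3.142, 0.003, -0.395]
ft_force: [0.6, 0.0, -0.2]
opening: 1.005
grip_force: 0.0
```

Call:
carry_out(
  motion=[
    [0,0,5,0,0],
    [0,0,0,0,1],
    [0,0,0,0,1],
    [0,0,0,0,1],
    [0,0,0,0,1],
    [0,0,0,0,1],
    [0,0,0,0,1],
    [0,0,0,0,1],
    [0,0,0,0,1],
    [0,0,0,0,1],
  ],
)

```text
t: 42.8
eef_pos: [522.3, -142.6, -23.0]
tcp_rot: [3.141, -0.001, -0.396]
ft_force: [-1.2, -1.9, 6.5]
opening: 0.565
grip_force: 29.8
```

Call:
carry_out(
  motion=[
    [0,0,-5,0,1],
    [0,0,-10,0,1],
    [0,0,-10,0,1],
    [0,0,0,0,1],
  ],
)

```text
t: 43.2
eef_pos: [522.7, -142.4, 3.3]
tcp_rot: [-3.142, -0.002, -0.396]
ft_force: [0.7, 0.2, -3.2]
opening: 0.567
grip_force: 29.8
```

Run:
```python
from h import *
c=cam("wrist");print(env.state()['eef_pos'],env.state()['moment'])
nuts(c,18);tray(c);go(596,111.5,87,0);np.save("wl.npy",c,allow_pickle=True)
```

```text
[ 522.469327   -142.38213919    2.63514877] [ 0.02341152 -0.09290837  0.0417301 ]
brass (405, 276, 18, 52) [ 446.4 -182.3   22.5]
brass (218, 276, 19, 52) [498.6 -57.6  22.4]
brass (294, 234, 37, 53) [ 505.7 -125.    21.8]
brass (67, 46, 42, 41) [668.4 -59.2  13. ]
brass (567, 41, 38, 39) [ 563.1 -320.5   11. ]
px [362. 212.] z30 [ 530.9 -172.1] z0 [ 518.9 -171.9]
px [370. 229.] z30 [ 518.3 -172.7] z0 [ 504.2 -172.7]
px [365. 344.] z30 [ 436.3 -139.2] z0 [ 407.9 -133.4]
px [279. 344.] z30 [459.9 -82.8] z0 [435.7 -67.2]
px [269. 232.] z30 [ 540.8 -113.7] z0 [ 530.6 -103.4]
px [277. 214.] z30 [ 549.8 -123.4] z0 [ 541.1 -114.8]
at [ 522.5 -142.4    2.6] yaw -22.7 tool shift [ -30.  -262.6  -84.4] turn -22.7
```

Call:
carry_out(
  motion=[
    [0,0,-15,0,1],
    [0,0,-25,0,1],
    [0,0,-25,0,1],
    [0,0,-10,0,1],
    [-2,-15,0,0,1],
    [-3,-25,0,0,1],
    [-4,-30,0,0,1],
    [-4,-35,0,0,1],
    [-4,-35,0,0,1],
    [-4,-35,0,0,1],
    [-4,-35,0,0,1],
    [-3,-30,0,0,1],
  ],
)

```text
t: 44.45
eef_pos: [588.3, 92.6, 75.1]
tcp_rot: [3.141, 0.002, -0.395]
ft_force: [-0.0, -0.0, -2.1]
opening: 0.568
grip_force: 29.8
```

Call:
carry_out(
  motion=[
    [-2,-15,0,0,1],
    [0,-7,0,0,1],
    [0,0,0,-4,1],
    [0,0,0,-6,1],
    [0,0,0,-6,1],
    [0,0,0,-4.7,1],
    [0,0,0,-2,1],
    [0,0,0,0,1],
  ],
)

```text
t: 45.25
eef_pos: [595.1, 110.2, 76.2]
tcp_rot: [3.141, 0.001, -0.001]
ft_force: [0.4, 0.5, -1.8]
opening: 0.566
grip_force: 29.8
```

Run:
```python
from h import *
c=cam("wrist");s=env.state();print(s['eef_pos'],s['ft_force'],col(c,v0=180,v1=300));nuts(c,18);go(596,111.5,52,0)
```

```text
[595.17911008 110.28666068  76.25484431] [-0.14343812  0.53523523 -2.69568628] [('O', 180, 209), ('G', 210, 210), ('W', 211, 233), ('O', 234, 253), ('G', 254, 256), ('K', 257, 267), ('G', 268, 269), ('O', 270, 287), ('G', 288, 299)]
brass (108, 282, 33, 7) [506.2 306.1  15.8]
brass (405, 276, 18, 52) [485.8  17.6  31.4]
brass (218, 276, 19, 52) [486.  206.7  31.2]
brass (296, 234, 37, 53) [531.5 121.2  30.4]
brass (131, 199, 23, 22) [585.7 274.5  11. ]
brass (318, 109, 25, 26) [663.3 103.7  10.4]
brass (509, 101, 28, 25) [670.2 -55.4  11.2]
brass (233, 0, 39, 15) [751.6 162.6  14.2]
at [595.2 110.3  76.3] yaw -0.1 tool shift [ 0.8 -1.2 24.3] turn -0.1
```

Lip row 211 matches the level-tray prediction (212), so I can read the tilt from it. Next I'll lower the tray so its rear rests on the pot rim; pressing down tilts the lip to about 22°.

Call:
carry_out(
  motion=[
    [1,-1,8,0,1],
    [0,0,10,0,1],
    [0,0,5,0,1],
    [0,0,3,0,1],
    [0,0,3,0,1],
    [0,0,3,0,1],
    [0,0,3,0,1],
  ],
)

```text
t: 46.0
eef_pos: [597.5, 111.8, 42.3]
tcp_rot: [3.141, -0.002, 0.0]
ft_force: [3.4, -3.7, 3.8]
opening: 0.57
grip_force: 30.0
```

Call:
carry_out(
  motion=[
    [0,0,3,0,1],
    [0,0,3,0,1],
    [0,0,3,0,1],
    [0,0,0,0,1],
  ],
)

```text
t: 46.4
eef_pos: [597.6, 111.9, 32.9]
tcp_rot: [-3.142, -0.003, -0.0]
ft_force: [4.1, -2.4, 2.9]
opening: 0.567
grip_force: 30.0
```

Run:
```python
from h import *
c=cam("wrist");s=env.state();print(s['eef_pos'],s['ft_force'],col(c,v0=180,v1=300),col(c,345,350,180,300));nuts(c,18)
S=cam("side");np.save("s2.npy",S,allow_pickle=True);redw(S,73)
```

```text
[597.58729706 111.95905755  33.02238945] [ 4.33497842 -1.68468416  2.59761446] [('O', 180, 214), ('W', 215, 238), ('O', 239, 252), ('G', 253, 256), ('K', 257, 258), ('G', 259, 259), ('K', 260, 268), ('G', 269, 270), ('O', 271, 276), ('G', 277, 277), ('W', 278, 279), ('G', 280, 280), ('O', 281, 286), ('G', 287, 299)] [('O', 180, 214), ('W', 215, 286), ('G', 287, 299)]
brass (218, 340, 291, 12) [470.2  75.6 128.9]
brass (294, 315, 28, 9) [507.9 124.5  11.5]
brass (116, 315, 23, 18) [499.6 279.8  11.8]
brass (404, 276, 19, 52) [521.1  35.2  26.1]
brass (219, 276, 18, 52) [521.1 192.   26. ]
brass (298, 239, 35, 48) [556.8 120.5  23. ]
brass (101, 219, 26, 26) [585.5 274.3  10.9]
brass (320, 114, 30, 31) [663.5 103.6  10.6]
brass (549, 105, 32, 29) [670.1 -55.5  10.9]
red (226, 228, 10, 39) [array([366.7, -45. ]), array([101.9,  19.9]), np.float64(86.3)] x 355.0 379.0 y -96.0 6.0
red (263, 197, 29, 22) [array([482.3,  47.6]), array([61.1, 66.3]), np.float64(86.1)] x 451.0 517.0 y 17.0 80.0
red (262, 183, 19, 15) [array([473.5, 104. ]), array([40.6, 45.8]), np.float64(2.5)] x 453.0 494.0 y 82.0 127.0
```

Run:
```python
from h import *
S=np.load("s2.npy",allow_pickle=True).item()
for cx in(470,480,487): print(cx,proj(S,[[cx-14,77.5,3],[cx+14,77.5,3],[cx-34,97,3],[cx+34,97,3],[cx+34,97,73],[cx-34,97,73],[cx-14,77.5,73]]).round(0).tolist())
m=facemask(S,(240,170,310,230));ys,xs=np.where(m>0)
for v in range(180,224,4): r=xs[ys==v]; print(v,(r.min(),r.max(),len(r)) if len(r) else None)
```

```text
470 [[267.0, 218.0], [278.0, 216.0], [258.0, 213.0], [285.0, 209.0], [284.0, 191.0], [256.0, 195.0], [265.0, 200.0]]
480 [[271.0, 217.0], [282.0, 216.0], [262.0, 213.0], [289.0, 209.0], [288.0, 191.0], [260.0, 194.0], [269.0, 199.0]]
487 [[274.0, 217.0], [285.0, 216.0], [265.0, 212.0], [292.0, 209.0], [291.0, 190.0], [263.0, 194.0], [272.0, 199.0]]
180 None
184 (np.int64(270), np.int64(278), 9)
188 (np.int64(262), np.int64(279), 17)
192 (np.int64(262), np.int64(280), 19)
196 (np.int64(268), np.int64(283), 16)
200 (np.int64(263), np.int64(291), 10)
204 (np.int64(264), np.int64(291), 28)
208 (np.int64(264), np.int64(292), 29)
212 (np.int64(265), np.int64(289), 25)
216 (np.int64(270), np.int64(286), 17)
220 None
```

The pot hasn't moved. Continuing down.

Call:
carry_out(
  motion=[
    [0,0,2,0,1],
    [0,0,2,0,1],
    [0,0,2,0,1],
    [0,0,2,0,1],
    [0,0,2,0,1],
    [0,0,0,0,1],
  ],
)

```text
t: 47.1
eef_pos: [597.2, 111.9, 22.8]
tcp_rot: [3.142, -0.002, -0.0]
ft_force: [4.4, -2.4, 2.0]
opening: 0.567
grip_force: 30.0
```

```bash
cat >> h.py <<'E'
def tilt(c,s=20,hg=26):
    """lip row (steel floor front) -> tilt about the pinch, pinch 49 behind TCP"""
    h=cv2.cvtColor(c["img"],cv2.COLOR_RGB2HSV).astype(float)
    g=np.array([h[v,338:352,1].mean() for v in range(190,260)]); i=np.argmax(g<110)
    v=190+i-1+(g[i-1]-110)/(g[i-1]-g[i])
    he=np.array([[84.69,-200.01]]);a=np.arctan2(.3,.954)
    best=min(np.arange(-10,60,.2),key=lambda t:abs(lip(c,t,s,hg)-v)); return round(v,1),round(best,1)
def lip(c,t,s,hg):
    r=np.radians(t);z0=3-hg;x=s*np.cos(r)+z0*np.sin(r);z=-s*np.sin(r)+z0*np.cos(r)
    p=env.state();P=np.array(p['eef_pos'])+[0,0,49];yaw=p['tcp_rot'][2]
    return proj(c,[P+[x*np.cos(yaw),x*np.sin(yaw),z]])[0,1]
E
python3 - <<'E'
from h import *
c=cam("wrist");s=env.state();print(s['eef_pos'],s['ft_force'],tilt(c));nuts(c,18)
S=cam("side");m=facemask(S,(240,170,310,230));ys,xs=np.where(m>0)
for v in (204,208,212): r=xs[ys==v]; print(v,r.min(),r.max())
E
```

```text
[597.16437472 111.92731708  22.8999254 ] [ 4.19568246 -1.7719251   1.71743881] (np.float64(216.9), np.float64(12.2))
brass (218, 340, 292, 12) [479.5  76.9 123.4]
brass (118, 322, 25, 31) [493.8 272.1  16.9]
brass (293, 315, 32, 12) [514.5 123.2  12.7]
brass (404, 276, 19, 52) [528.1  38.8  24.9]
brass (219, 276, 18, 52) [528.2 188.3  24.8]
brass (299, 242, 34, 37) [565.8 117.1  15.8]
brass (91, 223, 28, 27) [586.  274.4  11. ]
brass (320, 114, 31, 32) [663.6 103.6  10.6]
brass (560, 105, 33, 30) [670.1 -55.4  10.9]
204 264 291
208 264 291
212 265 290
```

```bash
cat >> h.py <<'E'
def corners(t,s=20,hg=26,L=120):
    p=env.state();P=np.array(p['eef_pos'])+[0,0,49];r=np.radians(t)
    yaw=p['tcp_rot'][2];cy,sy=np.cos(yaw),np.sin(yaw);out=[]
    for a,h in((s,-hg),(s,30-hg),(s-L,-hg),(s-L,30-hg)):
        x=a*np.cos(r)+h*np.sin(r);z=-a*np.sin(r)+h*np.cos(r)
        for y in(-27,27): out.append(P+[x*cy-y*sy,x*sy+y*cy,z])
    return np.array(out)
E
python3 - <<'E'
from h import *
S=cam("side");c=cam("wrist")
print([ (t,round(lip(c,t,20,26),1)) for t in(0,10,20,30)])
h=cv2.cvtColor(S["img"],cv2.COLOR_RGB2HSV);m=cv2.inRange(h,(100,60,30),(135,255,255));m[:140]=0;m[240:]=0;m[:,:230]=0;m[:,370:]=0
k=[q for q in cv2.findContours(m,0,1)[0] if cv2.contourArea(q)>10]
for q in k: print(cv2.boundingRect(q),cv2.contourArea(q))
q=max(k,key=cv2.contourArea) if k else None
for t in(0,12,21): print(t,proj(S,corners(t)).round(0).tolist())
im=S["img"].copy()
for t,cl in((12,(0,255,0)),(21,(255,0,255))):
    for u in proj(S,corners(t)): cv2.circle(im,tuple(int(round(v)) for v in u),0,cl,-1)
cv2.imwrite("pics/f.png",cv2.resize(np.ascontiguousarray(im[140:260,230:390,::-1]),(800,600),interpolation=cv2.INTER_NEAREST))
for u in range(250,350,8):
    v=np.where(m[:,u]>0)[0]; print(u,(v.min(),v.max()) if len(v) else None,end=' ')
E
```

```text
[(0, np.float64(211.0)), (10, np.float64(215.7)), (20, np.float64(221.4)), (30, np.float64(227.8))]
(281, 171, 37, 25) 349.0
0 [[330.0, 196.0], [326.0, 180.0], [330.0, 188.0], [326.0, 172.0], [282.0, 202.0], [279.0, 186.0], [282.0, 194.0], [279.0, 178.0]]
12 [[328.0, 197.0], [324.0, 182.0], [331.0, 189.0], [326.0, 173.0], [280.0, 197.0], [278.0, 181.0], [282.0, 188.0], [280.0, 172.0]]
21 [[326.0, 198.0], [322.0, 182.0], [330.0, 190.0], [326.0, 174.0], [280.0, 192.0], [278.0, 176.0], [284.0, 184.0], [281.0, 168.0]]
250 None 258 None 266 None 274 None 282 (np.int64(173), np.int64(190)) 290 (np.int64(172), np.int64(193)) 298 (np.int64(173), np.int64(194)) 306 (np.int64(174), np.int64(195)) 314 (np.int64(194), np.int64(195)) 322 None 330 None 338 None 346 None
```

In the side view the tray's lower edge has slope about 0.1–0.13, which fits a 20–21° tilt, and no nut has slid. I'll add a few degrees, lift, and carry it back so the lip is over the pot's mouth.

Call:
carry_out(
  motion=[
    [0,0,1.5,0,1],
    [0,0,1.5,0,1],
    [0,0,0,0,1],
    [0,0,-3,0,1],
    [0,0,-6,0,1],
    [0,0,-10,0,1],
    [0,0,-12,0,1],
    [0,0,-12,0,1],
    [0,0,-10,0,1],
    [0,0,-6,0,1],
    [0,0,-2,0,1],
    [0,0,0,0,1],
  ],
)

```text
t: 48.5
eef_pos: [596.5, 112.0, 80.9]
tcp_rot: [3.142, -0.0, 0.0]
ft_force: [0.3, -0.2, -2.5]
opening: 0.568
grip_force: 30.0
```

Call:
carry_out(
  motion=[
    [-2,0,0,0,1],
    [-5,0,0,0,1],
    [-8,0,0,0,1],
    [-12,0,0,0,1],
    [-15,0,0,0,1],
    [-17,0,0,0,1],
    [-17,0,0,0,1],
    [-17,0,0,0,1],
    [-15,0,0,0,1],
    [-12,0,0,0,1],
    [-8,0,0,0,1],
    [-5,0,0,0,1],
  ],
)

```text
t: 49.7
eef_pos: [462.9, 112.0, 80.9]
tcp_rot: [3.142, -0.0, 0.0]
ft_force: [0.3, -0.1, -3.3]
opening: 0.569
grip_force: 30.0
```

Run:
```python
from h import *
c=cam("wrist");S=cam("side");s=env.state();print(s['eef_pos'],tilt(c));nuts(c,18);rim(c)
cs=corners(23);print(cs.round(0).tolist()[:2],proj(c,cs[:2]).round(0).tolist())
ims=[cv2.resize(k["img"][y0:y1,x0:x1,::-1],(400,400),interpolation=cv2.INTER_CUBIC) for k,(x0,y0,x1,y1) in((S,(210,130,310,230)),(c,(220,120,420,320)))]
cv2.imwrite("pics/p1.png",np.hstack(ims))
print(col(c,v0=130,v1=300))
```

```text
[463.18725927 111.98308855  80.81174668] (np.float64(190.8), np.float64(-10.0))
brass (218, 340, 291, 12) [287.9  67.1 157.9]
brass (293, 315, 32, 13) [332.2 126.   16.4]
brass (404, 276, 19, 52) [350.4  18.3  31.8]
brass (218, 276, 19, 52) [350.4 210.1  31.7]
brass (298, 242, 35, 37) [398.7 118.2  20.3]
brass (106, 38, 26, 29) [584.4 274.2  11. ]
rim cand y mid 112.0 w 67.6 x centre from near side 499.7 (276, 133, 95, 85)
[[471.0, 85.0, 98.0], [471.0, 139.0, 98.0]] [[364.0, 223.0], [282.0, 223.0]]
[('K', 130, 131), ('O', 132, 132), ('R', 133, 140), ('G', 141, 141), ('W', 142, 142), ('O', 143, 143), ('R', 144, 148), ('G', 149, 201), ('R', 202, 217), ('G', 218, 218), ('W', 219, 241), ('G', 242, 242), ('O', 243, 251), ('G', 252, 270), ('O', 271, 276), ('G', 277, 277), ('W', 278, 285), ('G', 286, 299)]
```

The nuts are still in the tray, with the lip at x≈471 over the mouth. I'll lower it close to the rim and shake lightly to start them sliding.

Call:
carry_out(
  motion=[
    [0,0,4,0,1],
    [0,0,6,0,1],
    [0,0,5,0,1],
    [0,0,0,0,1],
    [-8,0,0,0,1],
    [8,0,0,0,1],
    [-8,0,0,0,1],
    [8,0,0,0,1],
    [0,0,0,0,1],
  ],
)

```text
t: 50.7
eef_pos: [464.6, 112.0, 66.0]
tcp_rot: [-3.142, -0.001, 0.0]
ft_force: [-0.2, 0.6, -2.7]
opening: 0.569
grip_force: 30.0
```

```bash
cat > n.py <<'E'
from h import *
c=cam("wrist");s=env.state();print(s['eef_pos'])
h=cv2.cvtColor(c["img"],cv2.COLOR_RGB2HSV);m=cv2.inRange(h,(14,90,50),(34,255,255));m[:120]=0;m[310:]=0;m[:,:272]=0;m[:,:][:,372:]=0
for k in cv2.findContours(m,0,1)[0]:
    if cv2.contourArea(k)>25: print(cv2.boundingRect(k),cv2.contourArea(k))
print(col(c,v0=130,v1=300))
E
python3 n.py
```

```text
[464.11069125 111.9993866   65.8314156 ]
(291, 270, 33, 18) 327.0
(298, 227, 36, 36) 860.5
[('K', 130, 135), ('R', 136, 145), ('O', 146, 146), ('G', 147, 148), ('R', 149, 154), ('G', 155, 208), ('R', 209, 217), ('G', 218, 218), ('W', 219, 226), ('O', 227, 234), ('G', 235, 238), ('K', 239, 239), ('G', 240, 240), ('K', 241, 241), ('G', 242, 244), ('K', 245, 245), ('G', 246, 247), ('K', 248, 250), ('G', 251, 253), ('O', 254, 260), ('W', 261, 270), ('G', 271, 271), ('O', 272, 282), ('G', 283, 299)]
```

Shaking walks the nuts downhill: the first is at row 227 and the lip at 219. Continuing in small doses.

Call:
carry_out(
  motion=[
    [-8,0,0,0,1],
    [8,0,0,0,1],
    [-8,0,0,0,1],
    [8,0,0,0,1],
    [-8,0,0,0,1],
    [8,0,0,0,1],
    [0,0,0,0,1],
  ],
)

```text
t: 51.45
eef_pos: [464.6, 112.0, 65.8]
tcp_rot: [3.142, -0.001, 0.0]
ft_force: [0.7, 0.4, -1.8]
opening: 0.569
grip_force: 30.0
```

```bash
python3 n.py
```

```text
[464.08626127 111.98512304  65.75254582]
(292, 243, 33, 39) 909.0
(299, 155, 30, 32) 667.5
[('K', 130, 135), ('R', 136, 145), ('O', 146, 146), ('W', 147, 147), ('G', 148, 148), ('R', 149, 154), ('O', 155, 159), ('K', 160, 167), ('O', 168, 185), ('G', 186, 208), ('R', 209, 217), ('G', 218, 218), ('W', 219, 243), ('G', 244, 244), ('O', 245, 253), ('G', 254, 272), ('O', 273, 279), ('G', 280, 280), ('W', 281, 287), ('G', 288, 299)]
```

Call:
carry_out(
  motion=[
    [-8,0,0,0,1],
    [8,0,0,0,1],
    [-8,0,0,0,1],
    [8,0,0,0,1],
    [-8,0,0,0,1],
    [8,0,0,0,1],
    [0,0,0,0,1],
  ],
)

```text
t: 52.2
eef_pos: [464.6, 112.0, 65.8]
tcp_rot: [-3.142, -0.001, -0.0]
ft_force: [1.4, -0.5, -2.5]
opening: 0.564
grip_force: 30.0
```

```bash
python3 n.py
```

```text
[464.10090583 111.96919124  65.73346502]
(292, 215, 34, 37) 855.0
(299, 155, 29, 20) 408.0
[('K', 130, 135), ('R', 136, 145), ('G', 146, 146), ('W', 147, 147), ('G', 148, 148), ('R', 149, 153), ('O', 154, 173), ('G', 174, 208), ('R', 209, 216), ('O', 217, 224), ('G', 225, 229), ('K', 230, 236), ('G', 237, 242), ('O', 243, 249), ('G', 250, 250), ('W', 251, 287), ('G', 288, 299)]
```

The first nut is in the pot and the second is at the lip. Continuing.

Call:
carry_out(
  motion=[
    [-8,0,0,0,1],
    [8,0,0,0,1],
    [-8,0,0,0,1],
    [8,0,0,0,1],
    [-8,0,0,0,1],
    [8,0,0,0,1],
    [0,0,0,0,1],
  ],
)

```text
t: 52.95
eef_pos: [464.5, 112.0, 65.8]
tcp_rot: [-3.142, -0.001, -0.0]
ft_force: [0.0, 0.5, -2.1]
opening: 0.568
grip_force: 30.0
```

```bash
python3 n.py
```

```text
[464.07552317 111.9723253   65.73430943]
(318, 277, 27, 11) 213.5
(317, 177, 30, 28) 555.0
(299, 155, 29, 20) 408.0
[('G', 130, 130), ('K', 131, 135), ('R', 136, 145), ('O', 146, 146), ('W', 147, 147), ('G', 148, 148), ('R', 149, 154), ('O', 155, 173), ('G', 174, 208), ('R', 209, 217), ('G', 218, 218), ('W', 219, 286), ('G', 287, 299)]
```

Call:
carry_out(
  motion=[
    [-8,0,0,0,1],
    [8,0,0,0,1],
    [-8,0,0,0,1],
    [8,0,0,0,1],
    [-8,0,0,0,1],
    [8,0,0,0,1],
    [-8,0,0,0,1],
    [8,0,0,0,1],
    [-8,0,0,0,1],
    [8,0,0,0,1],
    [0,0,0,0,1],
  ],
)

```text
t: 54.1
eef_pos: [464.5, 112.0, 65.8]
tcp_rot: [3.142, -0.001, 0.0]
ft_force: [0.3, 1.4, -2.4]
opening: 0.566
grip_force: 30.0
```

```bash
python3 n.py
```

```text
[464.09808586 111.99494675  65.75742208]
(314, 226, 36, 33) 861.0
(317, 177, 29, 28) 558.0
(299, 155, 29, 21) 409.0
[('K', 130, 134), ('G', 135, 135), ('R', 136, 145), ('G', 146, 146), ('W', 147, 147), ('G', 148, 148), ('R', 149, 153), ('O', 154, 173), ('G', 174, 208), ('R', 209, 217), ('G', 218, 218), ('W', 219, 239), ('G', 240, 243), ('W', 244, 287), ('G', 288, 299)]
```

Two nuts are in the pot and the third is near the lip.

Call:
carry_out(
  motion=[
    [-8,0,0,0,1],
    [8,0,0,0,1],
    [-8,0,0,0,1],
    [8,0,0,0,1],
    [-8,0,0,0,1],
    [8,0,0,0,1],
    [-8,0,0,0,1],
    [8,0,0,0,1],
    [0,0,0,0,1],
  ],
)

```text
t: 55.05
eef_pos: [464.5, 112.0, 65.8]
tcp_rot: [-3.142, -0.001, -0.0]
ft_force: [0.2, 0.8, -1.9]
opening: 0.562
grip_force: 30.0
```

```bash
python3 n.py
python3 - <<'E'
from h import *
c=cam("top")
h=cv2.cvtColor(c["img"],cv2.COLOR_RGB2HSV);m=cv2.inRange(h,(18,120,60),(34,255,255));m[:140]=0;m[300:]=0;m[:,:180]=0;m[:,270:]=0
k=max(cv2.findContours(m,0,1)[0],key=cv2.contourArea);X=plane(c,k[:,0].astype(float),3)[:,:2].astype(np.float32);print("dock",cv2.minAreaRect(X),cv2.boundingRect(k))
E
```

```text
[464.07885424 111.98410307  65.7395269 ]
(299, 155, 57, 50) 1375.5
[('G', 130, 130), ('K', 131, 134), ('G', 135, 135), ('R', 136, 145), ('G', 146, 146), ('W', 147, 147), ('G', 148, 148), ('R', 149, 153), ('O', 154, 173), ('G', 174, 208), ('O', 209, 209), ('R', 210, 217), ('G', 218, 218), ('W', 219, 287), ('G', 288, 299)]
dock ((410.3742980957031, 318.8930969238281), (100.06510925292969, 169.65231323242188), 84.62348175048828) (205, 224, 41, 65)
```

All three tray nuts are in the pot and the tray floor is clear. Dock centre is (410.4,318.9), yaw -5.4°. I'll carry the tray there, touch the lip down, and level it by drawing back against the lip.

Call:
carry_out(
  motion=[
    [0,0,-15,0,1],
    [0,-20,0,0,1],
    [0,-35,0,0,1],
    [0,-40,0,0,1],
    [0,-40,0,0,1],
    [0,-35,0,0,1],
    [-2,-32,0,5.4,1],
    [0,0,20,0,1],
    [0,0,25,0,1],
    [0,0,25,0,1],
    [0,0,15,0,1],
    [0,0,0,0,1],
  ],
)

```text
t: 56.35
eef_pos: [460.4, 313.4, -6.2]
tcp_rot: [3.139, 0.003, -0.094]
ft_force: [0.2, -0.8, -1.3]
opening: 0.566
grip_force: 30.0
```

Call:
carry_out(
  motion=[
    [0,0,4,0,1],
    [0,0,3,0,1],
    [0,0,2,0,1],
    [0,0,0,0,1],
  ],
)

```text
t: 56.75
eef_pos: [461.6, 314.0, -13.0]
tcp_rot: [-3.141, -0.0, -0.094]
ft_force: [-0.5, 0.6, -1.1]
opening: 0.565
grip_force: 30.0
```

Run:
```python
from h import *
go(462.4,314,-14,-5.4);print(env.state()['ft_force'])
```

```text
at [461.6 314.  -13. ] yaw -5.4 tool shift [ 0.8 -0.1  1. ] turn -0.0
[-0.5107512   0.55033485 -1.06607567]
```

Call:
carry_out(
  motion=[
    [0,0,2,0,1],
    [0,0,1.5,0,1],
    [-2,0,1,0,1],
    [0,0,0,0,1],
  ],
)

```text
t: 57.15
eef_pos: [460.9, 314.4, -16.0]
tcp_rot: [-3.14, -0.004, -0.094]
ft_force: [0.6, -5.0, 16.5]
opening: 0.568
grip_force: 30.0
```

Call:
carry_out(
  motion=[
    [-3,0,1.5,0,1],
    [-3,0,1.5,0,1],
    [-3,0,1,0,1],
    [0,0,0,0,1],
  ],
)

```text
t: 57.55
eef_pos: [452.8, 315.7, -20.3]
tcp_rot: [-3.139, -0.005, -0.094]
ft_force: [5.3, -2.7, 9.3]
opening: 0.566
grip_force: 30.0
```

Run:
```python
from h import *
c=cam("wrist");s=env.state();print(s['eef_pos'],s['ft_force'],tilt(c));
S=cam("side")
h=cv2.cvtColor(S["img"],cv2.COLOR_RGB2HSV);m=cv2.inRange(h,(100,60,30),(135,255,255));m[:110]=0;m[200:]=0;m[:,:190]=0;m[:,290:]=0
for u in range(200,284,6):
    v=np.where(m[:,u]>0)[0]; print(u,(v.min(),v.max()) if len(v) else None,end=' ')
for t in(0,10,20): print(t,proj(S,corners(t)[[0,2,4,6]]).round(0).tolist())
```

```text
[452.82083846 315.67229554 -20.33681654] [ 4.29104588 -2.67592454  9.55026373] (np.float64(199.2), np.float64(-10.0))
200 None 206 None 212 None 218 None 224 (np.int64(138), np.int64(155)) 230 (np.int64(138), np.int64(156)) 236 (np.int64(139), np.int64(156)) 242 (np.int64(153), np.int64(157)) 248 (np.int64(152), np.int64(157)) 254 None 260 None 266 None 272 None 278 None 0 [[264.0, 160.0], [263.0, 152.0], [221.0, 162.0], [219.0, 154.0]]
10 [[263.0, 160.0], [264.0, 153.0], [219.0, 157.0], [219.0, 149.0]]
20 [[261.0, 161.0], [264.0, 154.0], [218.0, 153.0], [220.0, 145.0]]
```

Call:
carry_out(
  motion=[
    [-3,0,1,0,1],
    [-3,0,1,0,1],
    [-2,0,1,0,1],
    [0,0,0,0,1],
  ],
)

```text
t: 58.05
eef_pos: [445.2, 316.9, -23.3]
tcp_rot: [-3.138, -0.006, -0.094]
ft_force: [5.0, -0.2, 8.6]
opening: 0.567
grip_force: 30.0
```

```bash
cat > b.py <<'E'
from h import *
s=env.state();print(s['eef_pos'],s['ft_force'])
S=cam("side")
h=cv2.cvtColor(S["img"],cv2.COLOR_RGB2HSV);m=cv2.inRange(h,(100,60,30),(135,255,255));m[:110]=0;m[200:]=0;m[:,:190]=0;m[:,290:]=0
for u in range(212,272,6):
    v=np.where(m[:,u]>0)[0]; print(u,(int(v.min()),int(v.max())) if len(v) else None,end=' ')
E
python3 b.py
```

```text
[445.22002906 316.86745438 -23.32747875] [ 4.97150347 -0.23103383  8.6420175 ]
212 None 218 None 224 (141, 157) 230 (141, 158) 236 (153, 158) 242 (154, 158) 248 (153, 158) 254 None 260 (153, 158) 266 None
```

Call:
carry_out(
  motion=[
    [-2,0,1,0,1],
    [-2,0,1,0,1],
    [0,0,0,0,1],
  ],
)

```text
t: 58.4
eef_pos: [441.2, 317.2, -25.4]
tcp_rot: [-3.138, -0.006, -0.094]
ft_force: [5.7, 0.6, 8.7]
opening: 0.568
grip_force: 30.0
```

```bash
python3 b.py
```

```text
[441.21746517 317.20570387 -25.35966338] [5.73261416 0.58658558 8.67387819]
212 None 218 None 224 (142, 159) 230 (142, 159) 236 (154, 160) 242 (154, 159) 248 (158, 158) 254 None 260 (153, 158) 266 None
```

The side view shows the tray edge nearly level, so I'll release, rise and measure.

Call:
carry_out(
  motion=[
    [0,0,-0.5,0,0],
    [0,0,0,0,0],
    [0,0,0,0,0],
    [0,0,0,0,0],
    [0,0,0,0,0],
    [0,0,-20,0,0],
    [0,0,-40,0,0],
    [0,0,-40,0,0],
    [0,0,-40,0,0],
    [0,0,-40,0,0],
    [20,0,-10,0,0],
    [0,0,0,0,0],
  ],
)

```text
t: 59.65
eef_pos: [460.5, 314.6, 165.6]
tcp_rot: [-3.139, -0.004, -0.095]
ft_force: [-0.5, -0.4, 0.2]
opening: 1.0
grip_force: 0.0
```

Run:
```python
from h import *
c=cam("wrist");print(env.state()['eef_pos'])
hsv=cv2.cvtColor(c["img"],cv2.COLOR_RGB2HSV)
m=cv2.inRange(hsv,(100,60,30),(135,255,255)); m[:90]=0;m[275:]=0;m[:,:200]=0;m[:,440:]=0
k=np.vstack([q for q in cv2.findContours(m,0,1)[0] if cv2.contourArea(q)>15])
r=cv2.minAreaRect(plane(c,k[:,0].astype(float),33)[:,:2].astype(np.float32));print("tray",r,cv2.boundingRect(k))
m=cv2.inRange(hsv,(18,150,90),(34,255,255));m[275:]=0
for k in cv2.findContours(m,0,1)[0]:
    if cv2.contourArea(k)>150: print("yel",cv2.boundingRect(k),cv2.minAreaRect(plane(c,k[:,0].astype(float),3)[:,:2].astype(np.float32)))
T=cam("top");nuts(T,18,12,80)
np.save("wd.npy",c,allow_pickle=True)
```

```text
[458.86699409 314.14890679 163.94362354]
tray ((408.65496826171875, 321.3943786621094), (52.71977615356445, 117.31526947021484), 84.61864471435547) (298, 174, 46, 93)
yel (278, 145, 84, 126) ((411.250732421875, 321.5074157714844), (100.38147735595703, 169.9478302001953), 84.8338623046875)
yel (497, 139, 16, 17) ((472.2607421875, 93.48401641845703), (17.283409118652344, 19.125276565551758), 84.57959747314453)
yel (506, 117, 22, 21) ((494.597412109375, 81.95330810546875), (17.473543167114258, 22.484577178955078), 35.339691162109375)
yel (339, 49, 19, 23) ((585.77685546875, 273.8132629394531), (19.624021530151367, 22.10158920288086), 19.7128849029541)
brass (212, 233, 11, 7) [466.3 336.4  15. ]
brass (209, 224, 13, 3) [492.8 341.5  16.2]
brass (455, 192, 7, 6) [ 559.3 -321.2    8.7]
brass (238, 191, 7, 5) [582.2 270.5   8.4]
brass (300, 160, 6, 6) [659.2 100.5   7.7]
brass (358, 156, 5, 6) [666.4 -56.6   7.4]
```

The tray lies flat and aligned on the dock: centre (408.7,321.4) against the dock's (411.3,321.5) in the same view, same yaw. Strays: (585.5,274), (661,103), (670,-56) and (562,-320.5), the last one knocked from where it started. First stray.

Call:
carry_out(
  motion=[
    [26,5.6,0,0,0],
    [26,5.6,0,0,0],
    [26,5.6,0,0,0],
    [26,5.6,0,0,0],
    [25.8,5.6,0,4.9,0],
    [0,0,40,0,0],
    [0,0,40,0,0],
    [0,0,40,0,0],
    [0,0,0,0,0],
  ],
)

```text
t: 60.65
eef_pos: [581.0, 273.0, 37.5]
tcp_rot: [3.136, 0.01, -0.18]
ft_force: [-1.1, 0.6, 0.4]
opening: 0.998
grip_force: 0.0
```

```bash
cat > m.py <<'E'
import sys
from h import *
c=cam("wrist");s=env.state();nx,ny=map(float,sys.argv[1:3])
h=cv2.cvtColor(c["img"],cv2.COLOR_RGB2HSV);m=cv2.inRange(h,(18,120,60),(32,255,255));m=cv2.morphologyEx(m,cv2.MORPH_CLOSE,np.ones((7,7),np.uint8))
for k in cv2.findContours(m,0,1)[0]:
    if cv2.contourArea(k)<60: continue
    X=plane(c,k[:,0].astype(float),18)[:,:2]
    if np.hypot(*(X.mean(0)-[nx,ny]))<45:
        (x,y),r=cv2.minEnclosingCircle(X.astype(np.float32));R=cv2.minAreaRect(X.astype(np.float32))
        hl=cv2.convexHull(X.astype(np.float32))[:,0];d=np.roll(hl,-1,0)-hl;a=np.degrees(np.angle((np.hypot(*d.T)*np.exp(6j*np.arctan2(d[:,1],d[:,0]))).sum()))/6
        print("nut",np.round([x,y,r],1),"edge dir mod 60",round(a,1),"yaw options",[round((a+q+30)%60-30,1) for q in(0,)],cv2.boundingRect(k)); go(x,y,-28)
E
python3 m.py 585.5 274
```

```text
nut [587.7 274.6  12.7] edge dir mod 60 -11.1 yaw options [np.float32(-11.1)] (307, 191, 24, 32)
at [582.9 273.7  40.9] yaw -10.3 tool shift [ 5.  -2.  68.8] turn None
```

Call:
carry_out(
  motion=[
    [3,-1,20,0,0],
    [0,0,30,0,0],
    [0,0,14,0,0],
    [0,0,5,0,0],
    [0,0,0,0,1],
    [0,0,0,0,1],
    [0,0,0,0,1],
    [0,0,0,0,1],
    [0,0,0,0,1],
    [0,0,0,0,1],
    [0,0,0,0,1],
    [0,0,0,0,1],
  ],
)

```text
t: 61.9
eef_pos: [588.2, 274.6, -25.3]
tcp_rot: [3.141, 0.0, -0.18]
ft_force: [-0.0, 0.2, 0.2]
opening: 0.381
grip_force: 0.0
```

Call:
carry_out(
  motion=[
    [0,0,0,0,1],
    [0,0,0,0,1],
    [0,0,0,0,1],
    [0,0,0,0,1],
    [0,0,-20,0,1],
    [0,0,-40,0,1],
    [0,0,-43,0,1],
    [0,0,0,0,1],
  ],
)

```text
t: 62.7
eef_pos: [590.7, 275.6, 83.3]
tcp_rot: [-3.137, -0.008, -0.18]
ft_force: [0.4, -0.1, 0.3]
opening: 0.199
grip_force: 30.0
```

Run:
```python
from h import *
go(487,111.5,75)
```

```text
at [590.7 275.6  83.3] yaw -10.3 tool shift [-72.8 180.    7. ] turn None
```

Gripped on the flats (18.9 mm). Carrying it to the pot and checking the rim before release.

Call:
carry_out(
  motion=[
    [-12,30,0,0,1],
    [-15,37,0,0,1],
    [-15,38,0,0,1],
    [-15,38,0,0,1],
    [-15,37,0,0,1],
    [0,0,0,0,1],
    [0,0,0,0,1],
  ],
)

```text
t: 63.4
eef_pos: [485.4, 110.0, 77.8]
tcp_rot: [-3.141, -0.001, -0.181]
ft_force: [0.4, 0.4, -0.8]
opening: 0.195
grip_force: 30.0
```

Run:
```python
from h import *
c=cam("wrist");rim(c);go(487,111.5,50);print(env.state()['opening'])
```

```text
rim cand y mid 111.9 w 67.4 x centre from near side 495.2 (272, 157, 96, 94)
at [485.9 110.6  77.7] yaw -10.3 tool shift [ 0.9 -1.1 27.7] turn None
0.19430468665785075
```

Call:
carry_out(
  motion=[
    [1,-1,14,0,1],
    [0,0,13,0,1],
    [0,0,0,0,1],
    [0,0,0,0,0],
    [0,0,0,0,0],
    [0,0,0,0,0],
    [0,0,-20,0,0],
    [0,0,-20,0,0],
    [0,0,0,0,0],
  ],
)

```text
t: 64.35
eef_pos: [487.6, 111.4, 93.0]
tcp_rot: [-3.141, -0.004, -0.18]
ft_force: [-0.8, -0.5, -1.0]
opening: 0.643
grip_force: 0.0
```

Call:
carry_out(
  motion=[
    [25,6,0,0,0],
    [35,8,0,0,0],
    [35,8,0,0,0],
    [35,8,0,0,0],
    [35,6,0,0,0],
    [0,0,25,0,0],
    [0,0,25,0,0],
    [0,0,0,0,0],
    [0,0,0,0,0],
  ],
)

```text
t: 65.25
eef_pos: [642.1, 46.3, 40.6]
tcp_rot: [3.141, 0.001, -0.18]
ft_force: [-0.2, -0.4, 0.1]
opening: 0.998
grip_force: 0.0
```

```bash
python3 m.py 661 103; python3 n.py | head -8
```

```text
nut [665.2 101.3  12.4] edge dir mod 60 -15.8 yaw options [np.float32(-15.8)] (234, 183, 27, 30)
at [642.6  46.3  41.4] yaw -10.3 tool shift [ 12.4 -58.1  69.5] turn None
[642.82218447  46.37772787  41.89884219]
[('O', 130, 284), ('R', 285, 285), ('O', 286, 286), ('G', 287, 299)]
```

Call:
carry_out(
  motion=[
    [5,-29,0,0,0],
    [5.5,-29,0,0,0],
    [0,0,0,5.5,0],
    [0,0,20,0,0],
    [0,0,30,0,0],
    [0,0,14,0,0],
    [0,0,5,0,0],
    [0,0,0,0,1],
    [0,0,0,0,1],
    [0,0,0,0,1],
    [0,0,0,0,1],
    [0,0,0,0,1],
  ],
)

```text
t: 66.55
eef_pos: [663.2, 101.5, -27.8]
tcp_rot: [-3.141, -0.001, -0.276]
ft_force: [0.6, -0.4, 0.5]
opening: 0.637
grip_force: 0.0
```

Call:
carry_out(
  motion=[
    [0,0,0,0,1],
    [0,0,0,0,1],
    [0,0,0,0,1],
    [0,0,0,0,1],
    [0,0,0,0,1],
    [0,0,0,0,1],
    [0,0,0,0,1],
    [0,0,-20,0,1],
    [0,0,-40,0,1],
    [0,0,-43,0,1],
    [0,0,0,0,1],
  ],
)

```text
t: 67.65
eef_pos: [665.7, 101.7, 80.6]
tcp_rot: [-3.139, -0.008, -0.276]
ft_force: [0.8, -0.3, -0.3]
opening: 0.199
grip_force: 30.0
```

Run:
```python
from h import *
go(487,111.5,50)
```

```text
at [665.7 101.7  80.6] yaw -15.8 tool shift [-174.9   39.3   29. ] turn None
```

Call:
carry_out(
  motion=[
    [-25,6,0,0,1],
    [-40,9,0,0,1],
    [-40,9,0,0,1],
    [-40,9,0,0,1],
    [-30,6.3,0,0,1],
    [0,0,0,0,1],
    [0,0,14,0,1],
    [0,0,14,0,1],
    [0,0,0,0,1],
    [0,0,0,0,1],
  ],
)

```text
t: 68.65
eef_pos: [484.4, 111.2, 46.6]
tcp_rot: [3.141, 0.0, -0.276]
ft_force: [0.1, 0.5, -0.1]
opening: 0.194
grip_force: 30.0
```

Call:
carry_out(
  motion=[
    [0,0,0,0,0],
    [0,0,0,0,0],
    [0,0,0,0,0],
    [0,0,-20,0,0],
    [0,0,-20,0,0],
    [0,0,0,0,0],
  ],
)

```text
t: 69.25
eef_pos: [485.1, 111.4, 88.8]
tcp_rot: [-3.14, -0.004, -0.276]
ft_force: [-0.2, 1.0, -0.9]
opening: 0.645
grip_force: 0.0
```

Call:
carry_out(
  motion=[
    [30,15,0,0,0],
    [39,20,0,0,0],
    [39,20,0,0,0],
    [39,20,0,0,0],
    [39,20,0,0,0],
    [34,16,0,0,0],
    [0,0,25,0,0],
    [0,0,25,0,0],
    [0,0,0,0,0],
    [0,0,0,0,0],
  ],
)

```text
t: 70.25
eef_pos: [665.2, -55.3, 36.5]
tcp_rot: [3.141, 0.001, -0.276]
ft_force: [0.4, 0.4, -0.1]
opening: 1.003
grip_force: 0.0
```

```bash
python3 m.py 670 -55.5
```

```text
nut [673.  -56.5  12.6] edge dir mod 60 28.5 yaw options [np.float32(28.5)] (309, 190, 27, 31)
at [665.7 -55.3  37.4] yaw -15.8 tool shift [ 7.3 -0.8 65.4] turn None
```

Call:
carry_out(
  motion=[
    [5.4,-0.5,0,0,0],
    [0,0,0,7.9,0],
    [0,0,0,7.8,0],
    [0,0,20,0,0],
    [0,0,30,0,0],
    [0,0,10,0,0],
    [0,0,5,0,0],
    [0,0,0,0,1],
    [0,0,0,0,1],
    [0,0,0,0,1],
    [0,0,0,0,1],
    [0,0,0,0,1],
  ],
)

```text
t: 71.5
eef_pos: [670.9, -56.4, -27.8]
tcp_rot: [-3.141, -0.001, -0.55]
ft_force: [1.0, 0.2, 0.5]
opening: 0.638
grip_force: 0.0
```

Call:
carry_out(
  motion=[
    [0,0,0,0,1],
    [0,0,0,0,1],
    [0,0,0,0,1],
    [0,0,0,0,1],
    [0,0,0,0,1],
    [0,0,0,0,1],
    [0,0,0,0,1],
    [0,0,-20,0,1],
    [0,0,-40,0,1],
    [0,0,-43,0,1],
    [0,0,0,0,1],
  ],
)

```text
t: 72.6
eef_pos: [673.4, -56.8, 80.6]
tcp_rot: [-3.138, -0.008, -0.55]
ft_force: [0.6, 0.0, -0.3]
opening: 0.196
grip_force: 30.0
```

Run:
```python
from h import *
go(487,111.5,50)
T=cam("top");nuts(T,18,12,80)
```

```text
at [673.4 -56.8  80.6] yaw -31.5 tool shift [-247.1  -46.1   28.7] turn None
brass (455, 192, 7, 6) [ 561.8 -321.1    8.5]
```

Call:
carry_out(
  motion=[
    [-25,-5,0,0,1],
    [-38,-7,0,0,1],
    [-38,-7,0,0,1],
    [-38,-7,0,0,1],
    [-38,-7,0,0,1],
    [-38,-7,0,0,1],
    [-32,-6,0,0,1],
    [0,0,0,0,1],
    [0,0,13,0,1],
    [0,0,14,0,1],
    [0,0,0,0,1],
    [0,0,0,0,1],
  ],
)

```text
t: 73.85
eef_pos: [484.2, 111.5, 47.3]
tcp_rot: [3.141, 0.001, -0.55]
ft_force: [-0.1, 0.1, -0.8]
opening: 0.193
grip_force: 30.0
```

Call:
carry_out(
  motion=[
    [0,0,0,0,0],
    [0,0,0,0,0],
    [0,0,0,0,0],
    [0,0,-20,0,0],
    [0,0,-20,0,0],
    [0,0,0,0,0],
  ],
)

```text
t: 74.45
eef_pos: [485.3, 112.0, 89.8]
tcp_rot: [-3.139, -0.003, -0.55]
ft_force: [0.4, 0.2, -0.4]
opening: 0.647
grip_force: 0.0
```

Call:
carry_out(
  motion=[
    [15,17,0,0,0],
    [28,32,0,0,0],
    [28,32,0,0,0],
    [28,32,0,0,0],
    [28,32,0,0,0],
    [28,32,0,0,0],
    [28,32,0,0,0],
    [28,32,0,0,0],
    [28,32,0,0,0],
    [28,32,0,0,0],
    [22,24,0,0,0],
    [0,0,0,0,0],
  ],
)

```text
t: 75.65
eef_pos: [558.6, -323.3, 86.6]
tcp_rot: [3.141, -0.001, -0.553]
ft_force: [-0.0, 1.2, -0.3]
opening: 1.004
grip_force: 0.0
```

Call:
carry_out(
  motion=[
    [0,0,25,0,0],
    [0,0,25,0,0],
    [0,0,0,0,0],
    [0,0,0,0,0],
  ],
)

```text
t: 76.05
eef_pos: [558.6, -319.1, 37.7]
tcp_rot: [-3.142, 0.001, -0.549]
ft_force: [0.3, 0.2, 0.1]
opening: 1.004
grip_force: 0.0
```

```bash
python3 m.py 562 -320.5
```

```text
nut [ 564.9 -323.1   12.3] edge dir mod 60 1.3 yaw options [np.float32(1.3)] (308, 190, 28, 29)
at [ 559.  -319.4   38.5] yaw -31.5 tool shift [ 7.   0.  66.5] turn None
```

Call:
carry_out(
  motion=[
    [5,0,0,0,0],
    [0,0,0,-8.2,0],
    [0,0,0,-8.2,0],
    [0,0,0,-8.2,0],
    [0,0,0,-8.2,0],
    [0,0,20,0,0],
    [0,0,30,0,0],
    [0,0,11,0,0],
    [0,0,5,0,0],
    [0,0,0,0,1],
    [0,0,0,0,1],
    [0,0,0,0,1],
  ],
)

```text
t: 77.3
eef_pos: [563.4, -322.6, -27.1]
tcp_rot: [3.141, -0.001, 0.023]
ft_force: [-0.2, -0.5, 0.3]
opening: 0.806
grip_force: 0.0
```

Call:
carry_out(
  motion=[
    [0,0,0,0,1],
    [0,0,0,0,1],
    [0,0,0,0,1],
    [0,0,0,0,1],
    [0,0,0,0,1],
    [0,0,0,0,1],
    [0,0,0,0,1],
    [0,0,0,0,1],
    [0,0,0,0,1],
    [0,0,-20,0,1],
    [0,0,-40,0,1],
    [0,0,-43,0,1],
  ],
)

```text
t: 78.5
eef_pos: [562.3, -321.9, 75.0]
tcp_rot: [-3.14, 0.002, 0.023]
ft_force: [0.6, 0.2, 0.6]
opening: 0.198
grip_force: 30.0
```

Run:
```python
from h import *
go(487,111.5,50);print(env.state()['opening'],env.state()['grip_force'])
```

```text
at [ 562.3 -321.9   75. ] yaw 1.3 tool shift [ -65.4 -434.9   25.7] turn None
0.19830225745068117 29.999839186202735
```

Call:
carry_out(
  motion=[
    [-3,-20,0,0,1],
    [-6,-38,0,0,1],
    [-6,-40,0,0,1],
    [-6,-40,0,0,1],
    [-6,-40,0,0,1],
    [-6,-40,0,0,1],
    [-6,-40,0,0,1],
    [-6,-40,0,0,1],
    [-6,-40,0,0,1],
    [-6,-40,0,0,1],
    [-5,-37,0,0,1],
    [-4,-20,0,0,1],
  ],
)

```text
t: 79.7
eef_pos: [486.4, 113.5, 74.8]
tcp_rot: [-3.142, -0.0, 0.024]
ft_force: [0.8, -0.6, 0.1]
opening: 0.195
grip_force: 30.0
```

Call:
carry_out(
  motion=[
    [0,0,0,0,1],
    [0,0,0,0,1],
    [0,0,0,0,1],
  ],
)

```text
t: 80.0
eef_pos: [487.3, 110.3, 74.7]
tcp_rot: [3.141, -0.0, 0.022]
ft_force: [-0.4, 1.2, 0.6]
opening: 0.194
grip_force: 30.0
```

Run:
```python
from h import *
go(487,111.5,50)
```

```text
at [487.3 110.3  74.7] yaw 1.3 tool shift [-0.3 -1.2 24.7] turn None
```

Call:
carry_out(
  motion=[
    [0,-1,12,0,1],
    [0,0,12,0,1],
    [0,0,0,0,1],
    [0,0,0,0,0],
    [0,0,0,0,0],
    [0,0,0,0,0],
    [0,0,-20,0,0],
    [0,0,-30,0,0],
    [0,0,-40,0,0],
    [0,0,-20,0,0],
    [0,0,0,0,0],
  ],
)

```text
t: 81.1
eef_pos: [488.3, 112.3, 163.7]
tcp_rot: [-3.141, -0.006, 0.023]
ft_force: [-0.9, 0.3, 0.3]
opening: 0.813
grip_force: 0.0
```

Run:
```python
from h import *
c=cam("wrist");T=cam("top");rim(c);nuts(T,18,10,80)
print(env.state()['eef_pos'])
a=cv2.resize(c["img"][60:340,140:500,::-1],(400,311));b=cv2.resize(T["img"][130:300,190:490,::-1],(400,227))
cv2.imwrite("pics/end.png",np.vstack([cv2.resize(c["img"][60:290,120:520,::-1],(500,288)),cv2.resize(T["img"][100:300,150:500,::-1],(500,286))]))
```

```text
rim cand y mid -205.3 w 99.6 x centre from near side 375.1 (561, 280, 79, 40)
rim cand y mid 111.8 w 67.6 x centre from near side 486.6 (289, 148, 68, 76)
[486.83253501 112.16605175 160.72402229]
```

View pics/end.png

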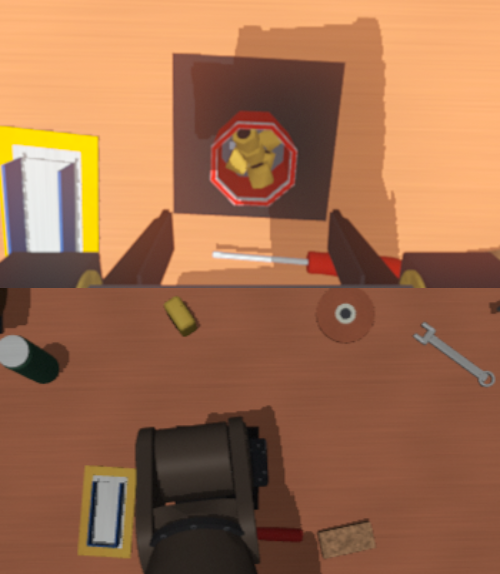

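The final view shows the nuts inside the pot (rim centre around (253,160)), which stands mouth-up on the mat. The tray lies flat on the dock, no strays are left on the bench, and the other things are in place.

```bash
python3 -c "
from cell import env
print(env.job_done())"
```

```text
the job is handed in; nothing more can be done
None
```

The job is handed in at about 81 s: the pot stands mouth-up on the mat with all seven nuts in it (three from the tray, four strays), and the empty tray lies flat, floor down and lengthwise, on the dock plate.

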